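# Hold a sea-water strainer in the one-hand bar clamp

## Robot

A 6-joint arm with a two-finger parallel gripper is mounted at the origin on the work surface. World frame = base frame: x ahead of the robot, y to its left, z up, the work surface at z = 0. Lengths are in m, angles in rad, forces in N, time in s.
With the tool pointing down it reaches from about 0.275 to 0.875 m from the base axis. Payload 12.5 kg.
Tool frame: the origin (TCP) lies midway between the tips of the shut fingers; the grasp point (between the pads) lies 19 mm behind it; x points along the fingers, y is the direction in which the jaws open and shut, and the axes are right-handed (so a half turn about x gives the same grasp; the last joint's range is limited). The gripper opens to 85 mm and grips with 20 to 120 N. Pads are 22 mm wide; open, the fingers measure 114 mm over their backs; the gripper's body (76 mm by 85 mm) begins 54 mm behind the grasp point. The pads swing forward as they close: fully open they stand 13 mm farther back than shut.
Start: joints at [-1.273, 0.351, 1.652, -0, 1.139, -0.085], TCP at [0.205, -0.51, 0.231] pointing down, gripper open.
Joint ranges: [-2.75, 2.75], [-0.79, 2.1], [0.01, 2.65], [-1.57, 4.71], [0.07, 3.14], [-2.87, 2.87]. Speed limits (rad/s): [2.22, 2.22, 2.79, 3.14, 3.14, 3.14].

## Interface

Orientations are given as a unit quaternion [x, y, z, w].
In Python, from plant import ctrl gives the robot as it stands.
- The arm moves only by the tool apply_moves, never from a script. Its argument "moves" is a list of rows, each an object of numbers: "wx", "wy", "wz": the turn, a rotation vector about the tool's x, y, z normalised to -1 to 1, where 1 is 45 degrees; "x", "y", "z": the shift along the tool's x, y, z normalised to -1 to 1, where 1 is 0.2 m; "claw": the closure, from 0 (fully open) to 1 (shut). A call has 1 to 5 rows; each row shifts and turns the pose as measured when the row begins, along the tool's axes as they then stand; what a row does not reach is not made up. A row lasts 1/10 s, in which the tool goes at most 50 mm and 8.59 degrees, less where a joint would pass 70% of its speed; a pose out of reach is approached as far as the arm can. A call with a number of a shift or a turn outside -1 to 1 is refused whole. A call with a gripper value outside its range is refused whole. The fingers move at their own pace and stop on an object; "squeeze" is the grip in N (left out, the last holds). Time passes only in rows, so rows that do not move let the fingers close. It gives the time, the measured TCP pose, the force and the opening at its end, in the units of the state.
- ctrl.state(): the state, without advancing time (a new reading comes with each control period).
- ctrl.snapshot(name): name is "scene" or "top"; returns the picture (384x512x3 uint8, red, green, blue); there is no depth.
- ctrl.calibration(name): a dict with "vertical_fov" (degrees; the focal length in pixels is half the picture's height over the tangent of half this angle, whatever the lens; pixels are square), "cx", "cy" (the principal point, pixels), "xyz" and "rotation" of the camera in the world. Camera axes: x right, y down, z forward; pixel columns grow to the right and rows downward; lengths in m; the calibration is good to about 2 mm. A picture is of the moment at which its call begins. calibration takes no time and is no camera call.
- ctrl.job_done(): hands the job in, once; it reports no verdict.
Trained networks look in the newest picture that a camera, given by its name, has taken for a name from the list of things; names that differ only in an ending like _2 or _b are one class to them, and where a whole thing is asked for, a point or a joint stands for the part that bears it (a point fixed in the world has none). Each returns a list of dicts, best first, with "p" (0 to 1); they miss things now and then, are a little off and sometimes report something else, mostly with a low value. They report only what shows in the picture. A call takes as long as a camera call.
- ctrl.spot_in(target, camera): "xy" ([column, row] in pixels, amid what is visible of it).
- ctrl.outline_of(target, camera): "pixels" (384x512 bool, what is visible of it) and "xy" ([column, row] in pixels, amid what is visible of it).
- ctrl.tip_of(target, camera): "xy" ([column, row] in pixels: a listed point, or the origin of a listed thing).
The state is a dict: "clock": time; "joints": joint angles; "qvel": joint speeds; "joint_efforts": joint torques, N m; "ee_pos": TCP position; "eef_rot": TCP orientation; "ft_force": force on the tool from outside, world axes, zero at the start; "moment": the same for the moment, N m; "opening": finger opening in m.
Only numpy, scipy, OpenCV 4.12 (cv2) and the standard library are available. Lean on these libraries where they do the work, as an engineer would, in place of code of your own. Each camera call takes 0.05 s, during which the arm holds its last target. There are 200 camera calls.

## Task

Lay the sea-water strainer on the bench between the open jaws of the bolted-down bar clamp, lengthwise along the bar and in line with the two pads, let go of it, then close the clamp on it by pumping the trigger (never push the sliding jaw by hand). Stop when the strainer is held snugly between both pads, without over-tightening and cracking its sight glass, and finish with the trigger still squeezed in the gripper, holding it for the fitter who does up the tie rods. Leave the other things on the bench where they lie.

Things in the scene. Friction and masses are not known exactly. Their poses are not given: they have to be found in the camera images.
- strainer_mid (a point): Centre of the loose strainer, 30 mm above the bench. It lies on its side, 84 mm long (y axis), 60 x 60 mm in section, about 0.6 kg: two square brass flanges, between them a clear sight glass (44 mm) and four corner tie rods, 53 mm across: grip it there from above, fingers closing across its length. Either end may face either pad.
- strainer: The strainer's body; origin at the centre of its underside, y along its length, z up. The flange at -y is 18 mm thick and has a port stub 20 mm thick and 10 mm long on each side (x = 30 to 40 mm); the cap at +y is 10 mm thick.
- clamp: Bar clamp bolted flat to the bench. Origin on the bench under the bar: y along the bar to the sliding jaw, x from handle to jaw tips (x = 100 mm). Housing 70 x 64, 56 mm high; bar 20 wide, z 26 to 37. Fixed handle x -124 to -24, y -12 to 10, z 21 to 45 (butt to x -128). Pad centres x = 80, z = 30. The strainer pressed home has its centre at x = 80, y = 96.
- near_pad: Fixed rubber pad of the near jaw, 34 x 34 mm, 16 mm thick; origin at its centre (clamp y = 46 mm). Its face is 8 mm towards the clamp's +y.
- sliding_jaw: Bar with the far jaw (16 mm thick, behind the far pad; z 12 to 48 mm), which closes towards the clamp's -y; its origin is the clamp's when fully open. The bar's tail sticks out 76 mm past the origin (-y), and more as it closes. A push of more than 5 N on it by the robot is a fault (it takes 8 N to move it).
- far_pad: Soft rubber pad on the sliding jaw, 34 x 34 mm, 16 mm thick, origin at its centre; its face is 8 mm towards the clamp's -y. It squashes 1 mm for each 4 N on the strainer. Snug is 8 to 28 N; above 32 N the sight glass cracks.
- pad_squash (a joint): How far the far pad is squashed into its jaw, m: 0 free, 0.002 is 8 N, 0.004 is 16 N, 0.006 is 24 N.
- jaw_travel (a joint): How far the sliding jaw has closed, m: 0 fully open (pad faces 114 mm apart), 0.030 pad faces 84 mm apart. Starts at 0.002 to 0.016. A ratchet with 4 mm teeth lets it go only towards closing; a full pump advances it about 4 mm. When the trigger is let go it springs back by up to one tooth.
- trigger_swing (a joint): Trigger angle, rad: 0 released (a spring returns it), 0.21 fully squeezed towards the handle, 24 mm of travel at the grip point; a pump from fully released to past 0.19 gains a tooth. Squeezing there takes about 4 to 8 N with the jaw free, and 1 N more for each 3.5 N on the pad (12 to 14 N in all holds about 20 N).
- trigger: Trigger lever beside the handle on its +y side, 10 mm thick, 20 mm high (z 23 to 43 mm), reaching out of the housing to clamp x = -113 mm; it swings towards the handle. Origin at its pivot in the housing (clamp x = 34, y = 0, z = 33 mm).
- trigger_grip (a point): Point on the trigger's outer face (+y side) to squeeze it at, 33 mm above the bench: clamp frame x = -72, y = 46 mm released, x = -80, y = 23 mm fully squeezed.
- handle_grip (a point): Point on the handle's back face (-y side) opposite the trigger: clamp frame x = -80, y = -12 mm, 33 mm above the bench; fixed. Across handle and trigger: 58 mm released, 35 mm fully squeezed. Nothing stands beside them.
- spanner: Bystander: open-ended spanner, 150 mm, lying on the bench. Leave it.
- grease_tin: Bystander: low round metal tin, 72 mm diameter, 40 mm high. Leave it.
- spare_gasket: Bystander: flat black rubber ring, 64 mm diameter, 10 mm high. Leave it.

How it is judged:
By the outcome, as a careful person would: the job done as asked, in the order asked, and still so for the second after the job is handed in, while the arm keeps its last pose, push and grip.
It also fails if it takes over 72 s, if anything falls off the work surface, if the arm or the gripper's body presses on something with over 40 N, if the wrist force passes 120 N, or if a joint passes its speed limit or range.

## Working session

There is one attempt and no reset: what is moved stays moved. The work goes in short steps, Python scripts to look and compute and a tool call to move; the robot and the scene stay as the last step left them, time stands still between calls to the robot, and variables do not carry over. Pictures are saved under pics/ and viewed, about 8 in all and at most 12, crops included, and the job is handed in when it is done.

Besides the shell and the picture viewer there is one more tool, called after "Request:" as name(argument=value, ...), one argument or row to a line, values as JSON. apply_moves: Moves the arm, as the interface text tells. Its arguments: {"type":"object","properties":{"moves":{"type":"array"},"squeeze":{"type":"number"}},"required":["moves"]}

```bash
ls; mkdir -p pics; cat > h.py <<'E'
import numpy as np, cv2
from plant import ctrl
def K(n):
    c=ctrl.calibration(n); f=192/np.tan(np.radians(c["vertical_fov"])/2)
    return f,c["cx"],c["cy"],np.array(c["xyz"]),np.array(c["rotation"])
def ray(n,xy):
    f,cx,cy,p,R=K(n); d=R@np.array([(xy[0]-cx)/f,(xy[1]-cy)/f,1]); return p,d
def atz(n,xy,z):
    p,d=ray(n,xy); return p+d*(z-p[2])/d[2]
def proj(n,P):
    f,cx,cy,p,R=K(n); q=R.T@(np.array(P)-p); return np.array([cx+f*q[0]/q[2],cy+f*q[1]/q[2]])
def tri(a,b):
    A=0;B=0
    for n,xy in (a,b):
        p,d=ray(n,xy); d=d/np.linalg.norm(d); M=np.eye(3)-np.outer(d,d); A=A+M;B=B+M@p
    return np.linalg.solve(A,B)
def save(n,fn,im=None):
    im=ctrl.snapshot(n) if im is None else im
    cv2.imwrite("pics/"+fn,im[:,:,::-1]); return im
E
python3 - <<'E'
from h import *
a=save("scene","s0.png");b=save("top","t0.png")
cv2.imwrite("pics/both.png",np.hstack([a,b])[:,:,::-1])
for n in("scene","top"):
    c=ctrl.calibration(n);print(n,np.round(c["xyz"],3),np.round(c["rotation"],3).tolist(),c["vertical_fov"],c["cx"],c["cy"])
for t in "strainer_mid strainer clamp near_pad far_pad sliding_jaw trigger trigger_grip handle_grip spanner grease_tin spare_gasket".split():
    r={n:ctrl.tip_of(t,n) for n in("scene","top")}
    for n in r:
        print(t,n,[(np.round(x["xy"],1).tolist(),round(x["p"],2)) for x in r[n][:3]])
    if r["scene"] and r["top"]: print("   tri",np.round(tri(("scene",r["scene"][0]["xy"]),("top",r["top"][0]["xy"])),4))
print(ctrl.state())
E
```

```text
pics
scene [1.155 0.383 0.929] [0.434, 0.832, -0.307, -0.16] 53.43069747393704 251.65943176662833 193.15718941856326
top [ 0.445 -0.064  1.006] [-0.698, 0.714, -0.039, 0.039] 54.014334095895386 257.7380778612342 184.225316036388
strainer_mid scene [([354.5, 241.9], 0.55)]
strainer_mid top [([120.0, 208.7], 0.96)]Traceback (most recent call last):
  File "<stdin>", line 10, in <module>
  File "h.py", line 15, in tri
    p,d=ray(n,xy); d=d/np.linalg.norm(d); M=np.eye(3)-np.outer(d,d); A=A+M;B=B+M@p
        ~~~^^^^^^
  File "h.py", line 7, in ray
    f,cx,cy,p,R=K(n); d=R@np.array([(xy[0]-cx)/f,(xy[1]-cy)/f,1]); return p,d
                        ~^~~~~~~~~~~~~~~~~~~~~~~~~~~~~~~~~~~~~~~~
ValueError: matmul: Input operand 1 has a mismatch in its core dimension 0, with gufunc signature (n?,k),(k,m?)->(n?,m?) (size 3 is different from 4)
```

```bash
sed -i 's/np.array(c\["rotation"\])$/Rotation.from_quat(c["rotation"]).as_matrix()/; 1a from scipy.spatial.transform import Rotation' h.py
cat > m.py <<'E'
from h import *
def meas(names):
    out={}
    for t in names:
        r={n:ctrl.tip_of(t,n) for n in("scene","top")}
        print(t,{n:[(np.round(x["xy"],1).tolist(),round(x["p"],2)) for x in r[n][:2]] for n in r})
        if r["scene"] and r["top"]:
            P=tri(("scene",r["scene"][0]["xy"]),("top",r["top"][0]["xy"])); out[t]=P
            print("   tri",np.round(P,4),"reproj err top",np.round(proj("top",P)-r["top"][0]["xy"],1))
    return out
E
python3 - <<'E'
from m import *
print(ctrl.calibration("top"),ctrl.calibration("scene"))
meas("strainer_mid strainer clamp near_pad far_pad sliding_jaw trigger trigger_grip handle_grip spanner grease_tin spare_gasket".split())
print(ctrl.state())
E
```

```text
{'vertical_fov': 54.014334095895386, 'cx': 257.7380778612342, 'cy': 184.225316036388, 'xyz': array([ 0.44460974, -0.06374374,  1.00627667]), 'rotation': array([-0.69835503,  0.7135987 , -0.03917383,  0.0392754 ])} {'vertical_fov': 53.43069747393704, 'cx': 251.65943176662833, 'cy': 193.15718941856326, 'xyz': array([1.15475534, 0.38280515, 0.92913261]), 'rotation': array([ 0.4341884 ,  0.83156223, -0.30735064, -0.15975066])}
strainer_mid {'scene': [([354.5, 241.9], 0.55)], 'top': [([120.0, 208.7], 0.96)]}
   tri [0.5013 0.2866 0.0288] reproj err top [ 2.8 -1.5]
strainer {'scene': [([359.7, 248.0], 0.63)], 'top': [([129.2, 207.8], 0.76), ([196.4, 258.3], 0.38)]}
   tri [ 0.4972  0.2904 -0.0072] reproj err top [-3.1  1.6]
clamp {'scene': [([222.5, 186.5], 0.63), ([212.9, 199.2], 0.37)], 'top': [([296.9, 196.7], 0.82), ([122.4, 208.9], 0.69)]}
   tri [ 0.5235 -0.1728 -0.0145] reproj err top [ 0.8 -0.6]
near_pad {'scene': [], 'top': [([285.7, 159.7], 0.62)]}
far_pad {'scene': [([236.6, 222.2], 0.49)], 'top': [([243.5, 151.2], 0.53)]}
   tri [ 0.6416 -0.0294  0.0312] reproj err top [ 0.1 -0
[... 917 characters left out ...]
 top [-0.5  0.3]
{'clock': 1.4, 'joints': array([-1.27261303e+00,  3.50703361e-01,  1.65182185e+00,  2.13275435e-05,
        1.13908120e+00, -8.46252577e-02]), 'qvel': array([ 3.01847365e-04,  1.15033044e-03, -5.87471416e-04,  1.71241984e-03,
       -3.68630274e-05,  9.10834392e-04]), 'joint_efforts': array([-1.14817001e-03, -5.06035817e+01, -2.91652733e+01, -1.44065025e-04,
        6.66573960e-04, -1.13111415e-05]), 'ee_pos': array([ 0.20544986, -0.51016567,  0.2312794 ]), 'eef_rot': array([ 0.69420053,  0.13452085, -0.69418795,  0.13450971]), 'ft_force': array([ 0.13409763, -0.4017093 ,  0.19604155]), 'moment': array([ 0.0023362 , -0.01817664, -0.00747913]), 'opening': 0.08509562810436178}
```

View pics/t0.png

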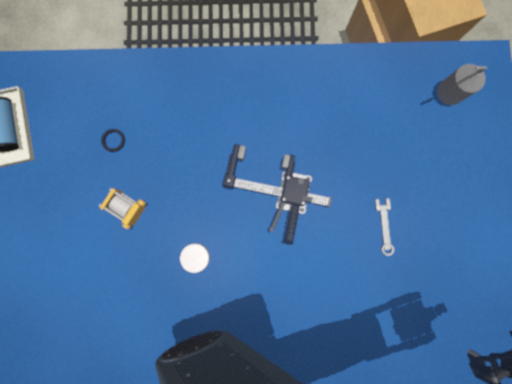

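View pics/s0.png

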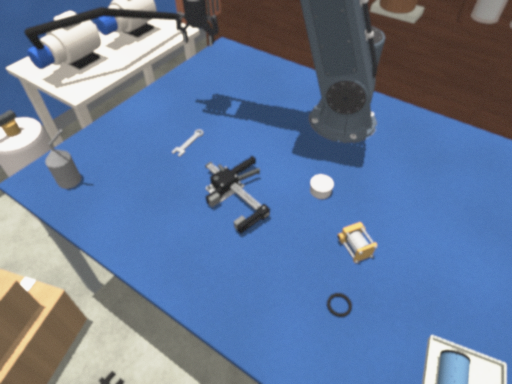

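```bash
python3 - <<'E'
from h import *
a=cv2.imread("pics/s0.png");b=cv2.imread("pics/t0.png")
def crop(im,x,y,w,h,W,H): return cv2.resize(im[y:y+h,x:x+w],(W,H),interpolation=cv2.INTER_CUBIC)
m=np.vstack([np.hstack([crop(b,215,135,125,115,400,300) if 0 else crop(b,215,137,120,112.5.__int__(),400,300),crop(a,195,140,100,75+25,400,300)]),np.hstack([crop(b,90,178,66,60,400,300),crop(a,325,212,66,60,400,300)])])
cv2.imwrite("pics/m0.png",m)
E
```

```text
(no output)
```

View pics/m0.png

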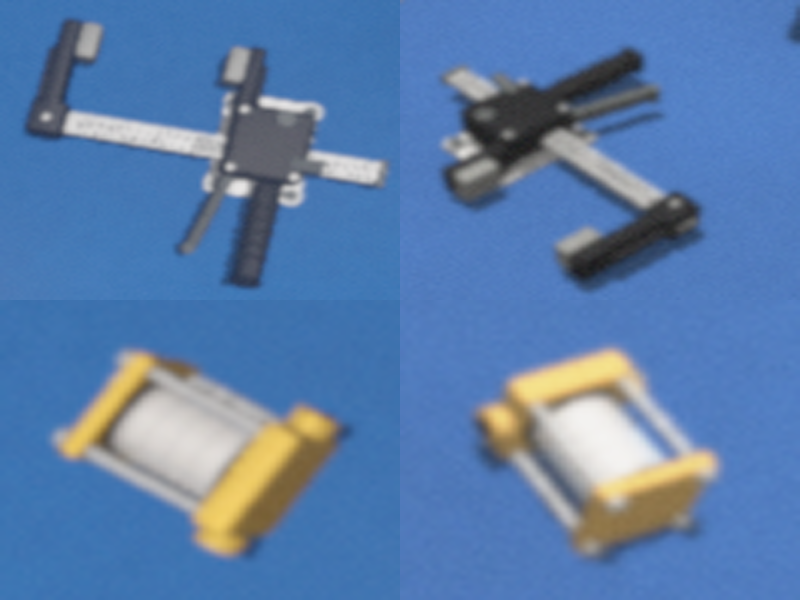

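```bash
cat > fit.py <<'E'
from h import *
from scipy.optimize import minimize
S=4
def box(x0,x1,y0,y1,z0,z1): return np.array([[x,y,z] for x in(x0,x1) for y in(y0,y1) for z in(z0,z1)])/1000
def clampboxes(t,sw=0):
    B=[box(-128,-24,-12,10,21,45),box(-35,35,-32,32,0,56),box(-10,10,-76-t,190-t,26,37),box(63,97,38,54,13,47),
       box(63,97,168-t,184-t,13,47),box(-12,100,184-t,200-t,12,48),box(0,100,22,38,12,48)]
    p=np.array([34,0]);a=np.arctan2(46,-106);R=lambda v,s:p+np.array([[np.cos(s),-np.sin(s)],[np.sin(s),np.cos(s)]])@v
    g=np.array([-72,46])-p;u=g/np.linalg.norm(g);n=np.array([u[1],-u[0]]);n*=np.sign(n[1])
    L=(-113-34)/u[0]
    q=[R(k*u-w*n,sw) for k in(60,L) for w in(0,10)]
    B.append(np.array([[*v,z] for v in q for z in(23,43)])/1000)
    return B
def strboxes(*_): return [box(-30,30,-42,-24,0,60),box(-30,30,32,42,0,60),box(-40,40,-43,-23,20,40),box(-26.5,26.5,-30,38,3.5,56.5)]
def project(n,P):
    f,cx,cy,p,R=K(n);q=(P-p)@R;return np.c_[cx+f*q[:,0]/q[:,2],cy+f*q[:,1]/q[:,2]]
def sil(n,boxes,x,y,yaw,roi):
    c,s=np.cos(yaw),np.sin(yaw);M=np.zeros(((roi[3]-roi[1])*S,(roi[2]-roi[0])*S),np.uint8)
    for B in boxes:
        W=np.c_[x+c*B[:,0]-s*B[:,1],y+s*B[:,0]+c*B[:,1],B[:,2]]
        u=((project(n,W)+.5-np.array(roi[:2]))*S-.5)
        h=cv2.convexHull(u.astype(np.float32));cv2.fillConvexPoly(M,np.round(h*16).astype(np.int32),255,shift=4)
    return cv2.resize(M,None,fx=1/S,fy=1/S,interpolation=cv2.INTER_AREA)/255.
def mask(im,roi):
    c=im[roi[1]:roi[3],roi[0]:roi[2]].astype(float)
    v=(c[:,:,2]-c[:,:,0])/(c.max(2)+25)      # blueness
    return np.clip(1-(v-.1)/.45,0,1)
def fit(ims,rois,bx,x0,nt):
    M={n:mask(ims[n],rois[n]) for n in ims}
    def cost(p):
        B=bx(p[3]*1000 if nt else 0)
        return sum(np.abs(sil(n,B,p[0],p[1],p[2],rois[n])-M[n]).sum() for n in ims)
    best=None
    st=np.array([.008,.008,.08]+([.006] if nt else []))
    rng=np.random.default_rng(0)
    for k in range(4):
        sx=np.array(x0)+st*rng.normal(size=len(st))*(k>0)*.7
        r=minimize(cost,sx,method="Nelder-Mead",options=dict(initial_simplex=np.vstack([sx]+[sx+st*e for e in np.eye(len(st))]),xatol=1e-4,fatol=.05,maxiter=300))
        print(k,np.round(r.x,4),round(r.fun,1))
        if best is None or r.fun<best.fun:best=r
    return best.x
def overlay(ims,rois,bx,p,nt):
    out=[]
    for n in ims:
        r=rois[n];s=sil(n,bx(p[3]*1000 if nt else 0),*p[:3],r)
        im=cv2.resize(ims[n][r[1]:r[3],r[0]:r[2]],(400,300),interpolation=cv2.INTER_CUBIC)
        s=cv2.resize(s,(400,300),interpolation=cv2.INTER_CUBIC)
        cs,_=cv2.findContours((s>.5).astype(np.uint8),cv2.RETR_LIST,cv2.CHAIN_APPROX_NONE);im=im.copy();cv2.drawContours(im,cs,-1,(255,0,0),1);out.append(im)
    return np.hstack(out)
E
python3 - <<'E'
from fit import *
ims={"top":cv2.imread("pics/t0.png")[:,:,::-1],"scene":cv2.imread("pics/s0.png")[:,:,::-1]}
R1={"top":(215,137,335,249),"scene":(195,140,295,240)};R2={"top":(90,178,156,238),"scene":(325,212,391,272)}
o=[]
for sub in (("top","scene"),("top",),("scene",)):
    I={n:ims[n] for n in sub}
    print(sub);p=fit(I,R1,clampboxes,[.52,-.165,-.13,.008],1);q=fit(I,R2,strboxes,[.5,.288,-.6],0)
    print(p,np.degrees(p[2]),q,np.degrees(q[2]))
    if len(sub)==2:o=np.vstack([overlay(I,R1,clampboxes,p,1),overlay(I,R2,strboxes,q,0)])
cv2.imwrite("pics/o.png",np.ascontiguousarray(o)[:,:,::-1])
E
```

```text
('top', 'scene')
0 [ 0.525  -0.1628 -0.2136  0.0141] 2138.6Traceback (most recent call last):
  File "<stdin>", line 7, in <module>
  File "fit.py", line 38, in fit
    r=minimize(cost,sx,method="Nelder-Mead",options=dict(initial_simplex=np.vstack([sx]+[sx+st*e for e in np.eye(len(st))]),xatol=1e-4,fatol=.05,maxiter=300))
    res = _minimize_neldermead(fun, x0, args, callback, bounds=bounds,
                               **options)
    fxr = func(xr)
    fx = function(np.copy(x), *(wrapper_args + args))
  File "fit.py", line 32, in cost
    return sum(np.abs(sil(n,B,p[0],p[1],p[2],rois[n])-M[n]).sum() for n in ims)
  File "fit.py", line 32, in <genexpr>
    return sum(np.abs(sil(n,B,p[0],p[1],p[2],rois[n])-M[n]).sum() for n in ims)
                      ~~~^^^^^^^^^^^^^^^^^^^^^^^^^^^^
  File "fit.py", line 21, in sil
    u=((project(n,W)+.5-np.array(roi[:2]))*S-.5)
        ~~~~~~~^^^^^
  File "fit.py", line 16, in project
    f,cx,cy,p,R=K(n);q=(P-p)@R;return np.c_[cx+f*q[:,0]/q[:,2],cy+f*q[:,1]/q[:,2]]
                ~^^^
  File "h.py", line 5, in K
    c=ctrl.calibration(n); f=192/np.tan(np.radians(c["vertical_fov"])/2)
ValueError: time passes only in moves, steps and waits
```

```bash
sed -i '1i import functools' h.py; sed -i 's/^def K/@functools.lru_cache(None)\ndef K/' h.py
python3 - <<'E'
s=open('fit.py').read()
s=s.replace("return np.clip(1-(v-.1)/.45,0,1)","m=np.median(v);return np.clip((.8*m-v)/(.4*m),0,1)")
open('fit.py','w').write(s)
E
cat > run.py <<'E'
from fit import *
ims={"top":cv2.imread("pics/t0.png")[:,:,::-1],"scene":cv2.imread("pics/s0.png")[:,:,::-1]}
R1={"top":(215,137,335,249),"scene":(195,140,295,240)};R2={"top":(90,178,156,238),"scene":(325,212,391,272)}
o=[]
for sub in (("top","scene"),("top",),("scene",)):
    I={n:ims[n] for n in sub}
    print(sub);p=fit(I,R1,clampboxes,[.52,-.165,-.13,.008],1);q=fit(I,R2,strboxes,[.5,.288,-.6],0)
    print(p,np.degrees(p[2]),q,np.degrees(q[2]))
    if len(sub)==2:o=np.vstack([overlay(I,R1,clampboxes,p,1),overlay(I,R2,strboxes,q,0)])
cv2.imwrite("pics/o.png",np.ascontiguousarray(o)[:,:,::-1])
E
time python3 run.py
```

```text
('top', 'scene')
0 [ 0.5244 -0.162  -0.2188  0.0147] 1219.0
1 [ 0.5249 -0.1628 -0.2172  0.0136] 1215.5
2 [ 0.5242 -0.1641 -0.2185  0.0127] 1221.1
3 [ 0.5249 -0.1629 -0.2149  0.0143] 1214.8
0 [ 0.5021  0.2862 -0.5718] 110.3
1 [ 0.5021  0.2861 -0.5699] 110.8
2 [ 0.5022  0.2863 -0.5723] 109.8
3 [ 0.5022  0.2863 -0.5735] 109.4
[ 0.52487775 -0.16292629 -0.21486028  0.01434939] -12.310587279716543 [ 0.50221849  0.28629219 -0.57353703] -32.861251285574006
('top',)
0 [ 0.525  -0.1632 -0.2184  0.0139] 730.0
1 [ 0.525  -0.1626 -0.2167  0.0146] 729.8
2 [ 0.5244 -0.1636 -0.2208  0.0132] 729.0
3 [ 0.5244 -0.163  -0.2215  0.0137] 726.8
0 [ 0.5021  0.2862 -0.5714] 45.0
1 [ 0.502   0.2861 -0.5703] 45.3
2 [ 0.502   0.2862 -0.5724] 45.0
3 [ 0.5022  0.2863 -0.574 ] 44.1
[ 0.52438832 -0.16302381 -0.22146963  0.01367385] -12.68927521319766 [ 0.50221655  0.2863127  -0.57398467] -32.88689911560575
('scene',)
0 [ 0.524  -0.1633 -0.2188  0.014 ] 482.1
1 [ 0.5249 -0.1599 -0.2149  0.0174] 489.5
2 [ 0.5236 -0.1641 -0.2201  0.0119] 480.8
3 [ 0.5245 -0.1659 -0.2124  0.0104] 489.9
0 [ 0.5022  0.2863 -0.5744] 64.7
1 [ 0.5022  0.2864 -0.5692] 63.0
2 [ 0.5022  0.2864 -0.57  ] 62.7
3 [ 0.5021  0.2862 -0.5781] 64.9
[ 0.52360676 -0.16407963 -0.22009797  0.0119084 ] -12.610684788673419 [ 0.50219422  0.2863783  -0.56998433] -32.6576964249891
real	0m6.692s
user	0m6.929s
sys	0m0.145s
```

View pics/o.png

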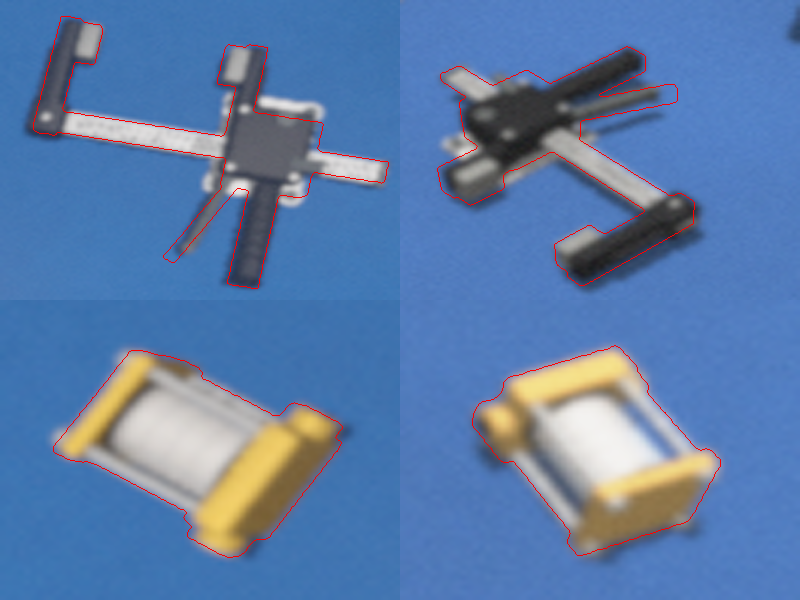

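```bash
cat > go.py <<'E'
from h import *
C=np.array([.5246,-.1631]);CY=-.2185
def cw(x,y): c,s=np.cos(CY),np.sin(CY); return C+np.array([c*x-s*y,s*x+c*y])/1000
def to(P,yaw,s=None):
    """tool-frame shift (in 0.2 m units) and turn to reach TCP P, tool down, tool y along yaw (mod pi)"""
    s=s or ctrl.state(); R=Rotation.from_quat(s["eef_rot"]).as_matrix(); p=np.array(s["ee_pos"])
    best=None
    for k in(0,np.pi):
        a=yaw+k; Y=np.array([np.cos(a),np.sin(a),0]);X=np.array([0,0,-1.]);Rt=np.c_[X,Y,np.cross(X,Y)]
        w=Rotation.from_matrix(R.T@Rt).as_rotvec()
        if best is None or np.linalg.norm(w)<np.linalg.norm(best[0]):best=(w,Rt)
    w,Rt=best; d=np.array(P)-p
    print("clock",round(s["clock"],2),"p",np.round(p,4),"open",round(s["opening"],4),"F",np.round(s["ft_force"],1),"j6",round(s["joints"][5],2))
    print(" dW",np.round(d,4)," |now-frame shift/0.2",np.round(R.T@d/.2,3)," final-frame shift/0.2",np.round(Rt.T@d/.2,3)," turn/45deg",np.round(w/np.radians(45),3),"deg",np.round(np.degrees(w),1))
E
python3 - <<'E'
from go import *
s=ctrl.state();R=Rotation.from_quat(s["eef_rot"]).as_matrix();print(np.round(R,3))
to([.5022,.2863,.15],-.572,s)
print("place",cw(80,101),"grip",cw(-76,10))
E
```

```text
[[ 0.     0.374 -0.928]
 [ 0.    -0.928 -0.374]
 [-1.    -0.    -0.   ]]
clock 1.4 p [ 0.2054 -0.5102  0.2313] open 0.0851 F [ 0.1 -0.4  0.2] j6 -0.08
 dW [ 0.2968  0.7965 -0.0813]  |now-frame shift/0.2 [ 0.406 -3.14  -2.864]  final-frame shift/0.2 [ 0.406 -0.908 -4.152]  turn/45deg [-0.784 -0.     0.   ] deg [-35.3  -0.    0. ]
place [ 0.62459121 -0.08184265] grip [ 0.45257465 -0.13686358]
```

Request:
apply_moves(
  moves=[
    {"wx": -0.157,"y": -0.18,"z": -0.17,"claw": 0},
    {"wx": -0.157,"y": -0.16,"z": -0.19,"claw": 0},
    {"wx": -0.157,"y": -0.13,"z": -0.21,"claw": 0},
    {"wx": -0.157,"y": -0.1,"z": -0.22,"claw": 0},
    {"wx": -0.157,"y": -0.08,"z": -0.23,"claw": 0},
  ],
  squeeze=40,
)

```text
$.moves[0]: bad value
```

```bash
python3 -c "
from go import *
to([.5022,.2863,.15],-.572)"
```

```text
clock 1.4 p [ 0.2054 -0.5102  0.2313] open 0.0851 F [ 0.1 -0.4  0.2] j6 -0.08
 dW [ 0.2968  0.7965 -0.0813]  |now-frame shift/0.2 [ 0.406 -3.14  -2.864]  final-frame shift/0.2 [ 0.406 -0.908 -4.152]  turn/45deg [-0.784 -0.     0.   ] deg [-35.3  -0.    0. ]
```

Request:
apply_moves(
  moves=[
    {"wx": -0.157,"wy": 0,"wz": 0,"x": 0,"y": -0.18,"z": -0.17,"claw": 0},
    {"wx": -0.157,"wy": 0,"wz": 0,"x": 0,"y": -0.16,"z": -0.19,"claw": 0},
    {"wx": -0.157,"wy": 0,"wz": 0,"x": 0,"y": -0.13,"z": -0.21,"claw": 0},
    {"wx": -0.157,"wy": 0,"wz": 0,"x": 0,"y": -0.1,"z": -0.22,"claw": 0},
    {"wx": -0.157,"wy": 0,"wz": 0,"x": 0,"y": -0.08,"z": -0.23,"claw": 0},
  ],
  squeeze=40,
)

```text
clock: 1.9
ee_pos: [0.2946, -0.2787, 0.2304]
eef_rot: [-0.618, -0.342, 0.618, -0.344]
ft_force: [1.0, -0.0, -0.2]
opening: 0.0854
```

```bash
python3 -c "
from go import *
to([.5022,.2863,.15],-.572)"
```

```text
clock 1.9 p [ 0.2946 -0.2787  0.2304] open 0.0854 F [ 1.  -0.  -0.2] j6 -0.31
 dW [ 0.2076  0.565  -0.0804]  |now-frame shift/0.2 [ 0.397 -0.614 -2.947]  final-frame shift/0.2 [ 0.402 -0.656 -2.937]  turn/45deg [ 0.019  0.002 -0.002] deg [ 0.8  0.1 -0.1]
```

Request:
apply_moves(
  moves=[
    {"wx": 0,"wy": 0,"wz": 0,"x": 0.03,"y": -0.055,"z": -0.24,"claw": 0},
    {"wx": 0,"wy": 0,"wz": 0,"x": 0.03,"y": -0.055,"z": -0.24,"claw": 0},
    {"wx": 0,"wy": 0,"wz": 0,"x": 0.03,"y": -0.055,"z": -0.24,"claw": 0},
    {"wx": 0,"wy": 0,"wz": 0,"x": 0.03,"y": -0.055,"z": -0.24,"claw": 0},
    {"wx": 0,"wy": 0,"wz": 0,"x": 0.03,"y": -0.055,"z": -0.24,"claw": 0},
  ],
)

```text
clock: 2.4
ee_pos: [0.3739, -0.0431, 0.2017]
eef_rot: [0.619, 0.341, -0.617, 0.347]
ft_force: [1.9, -0.2, 0.6]
opening: 0.0855
```

Request:
apply_moves(
  moves=[
    {"wx": 0,"wy": 0,"wz": 0,"x": 0.03,"y": -0.055,"z": -0.24,"claw": 0},
    {"wx": 0,"wy": 0,"wz": 0,"x": 0.03,"y": -0.055,"z": -0.24,"claw": 0},
    {"wx": 0,"wy": 0,"wz": 0,"x": 0.03,"y": -0.055,"z": -0.24,"claw": 0},
    {"wx": 0,"wy": 0,"wz": 0,"x": 0.03,"y": -0.055,"z": -0.24,"claw": 0},
    {"wx": 0,"wy": 0,"wz": 0,"x": 0,"y": -0.055,"z": -0.24,"claw": 0},
  ],
)

```text
clock: 2.9
ee_pos: [0.4524, 0.1929, 0.1777]
eef_rot: [0.62, 0.341, -0.615, 0.348]
ft_force: [0.8, -0.3, -0.2]
opening: 0.0855
```

```bash
python3 -c "
from go import *
to([.5022,.2863,.15],-.572)"
```

```text
clock 2.9 p [0.4524 0.1929 0.1777] open 0.0855 F [ 0.8 -0.3 -0.2] j6 0.87
 dW [ 0.0498  0.0934 -0.0277]  |now-frame shift/0.2 [ 0.138 -0.035 -0.528]  final-frame shift/0.2 [ 0.138 -0.043 -0.527]  turn/45deg [ 0.024 -0.001 -0.015] deg [ 1.1 -0.  -0.7]
```

Finish horizontally, settle, and check.

Request:
apply_moves(
  moves=[
    {"wx": 0.012,"wy": 0,"wz": -0.007,"x": 0.05,"y": -0.015,"z": -0.2,"claw": 0},
    {"wx": 0.012,"wy": 0,"wz": -0.007,"x": 0.05,"y": -0.015,"z": -0.2,"claw": 0},
    {"wx": 0,"wy": 0,"wz": 0,"x": 0.03,"y": -0.01,"z": -0.11,"claw": 0},
    {"wx": 0,"wy": 0,"wz": 0,"x": 0,"y": 0,"z": 0,"claw": 0},
    {"wx": 0,"wy": 0,"wz": 0,"x": 0,"y": 0,"z": 0,"claw": 0},
  ],
)

```text
clock: 3.4
ee_pos: [0.5018, 0.2936, 0.15]
eef_rot: [0.621, 0.341, -0.619, 0.34]
ft_force: [-0.1, -0.6, -0.5]
opening: 0.0855
```

```bash
python3 -c "
from go import *
to([.5022,.2863,.008],-.572)"
```

```text
clock 3.4 p [0.5018 0.2936 0.15  ] open 0.0855 F [-0.1 -0.6 -0.5] j6 1.02
 dW [ 0.0004 -0.0073 -0.142 ]  |now-frame shift/0.2 [0.71  0.021 0.031]  final-frame shift/0.2 [0.71  0.022 0.029]  turn/45deg [ 0.007 -0.003 -0.001] deg [ 0.3 -0.1 -0.1]
```

Request:
apply_moves(
  moves=[
    {"wx": 0.007,"wy": -0.003,"wz": 0,"x": 0.2,"y": 0.021,"z": 0.029,"claw": 0},
    {"wx": 0,"wy": 0,"wz": 0,"x": 0.2,"y": 0,"z": 0,"claw": 0},
    {"wx": 0,"wy": 0,"wz": 0,"x": 0.15,"y": 0,"z": 0,"claw": 0},
    {"wx": 0,"wy": 0,"wz": 0,"x": 0.1,"y": 0,"z": 0,"claw": 0},
    {"wx": 0,"wy": 0,"wz": 0,"x": 0.05,"y": 0,"z": 0,"claw": 0},
  ],
)

```text
clock: 3.9
ee_pos: [0.5039, 0.2833, 0.0101]
eef_rot: [0.624, 0.337, -0.619, 0.338]
ft_force: [-0.2, -0.9, 0.1]
opening: 0.0851
```

```bash
python3 -c "
from go import *
to([.5022,.2863,.008],-.572)"
```

```text
clock 3.9 p [0.5039 0.2833 0.0101] open 0.0851 F [-0.2 -0.9  0.1] j6 1.01
 dW [-0.0017  0.003  -0.0021]  |now-frame shift/0.2 [ 0.01  -0.015 -0.008]  final-frame shift/0.2 [ 0.01  -0.015 -0.008]  turn/45deg [-0.004 -0.007 -0.006] deg [-0.2 -0.3 -0.3]
```

Request:
apply_moves(
  moves=[
    {"wx": 0,"wy": -0.007,"wz": -0.006,"x": 0.01,"y": -0.015,"z": -0.008,"claw": 0},
    {"wx": 0,"wy": 0,"wz": 0,"x": 0,"y": 0,"z": 0,"claw": 0.2},
    {"wx": 0,"wy": 0,"wz": 0,"x": 0,"y": 0,"z": 0,"claw": 0.5},
    {"wx": 0,"wy": 0,"wz": 0,"x": 0,"y": 0,"z": 0,"claw": 0.5},
    {"wx": 0,"wy": 0,"wz": 0,"x": 0,"y": 0,"z": 0,"claw": 0.5},
  ],
)

```text
clock: 4.4
ee_pos: [0.5027, 0.2858, 0.0108]
eef_rot: [0.622, 0.337, -0.621, 0.337]
ft_force: [0.5, -0.4, -6.3]
opening: 0.0478
```

Request:
apply_moves(
  moves=[
    {"wx": 0,"wy": 0,"wz": 0,"x": 0,"y": 0,"z": 0,"claw": 0.5},
    {"wx": 0,"wy": 0,"wz": 0,"x": 0,"y": 0,"z": 0,"claw": 0.5},
    {"wx": 0,"wy": 0,"wz": 0,"x": 0,"y": 0,"z": 0,"claw": 0.5},
  ],
)

```text
clock: 4.7
ee_pos: [0.5022, 0.2856, 0.0105]
eef_rot: [0.622, 0.337, -0.621, 0.338]
ft_force: [-0.3, 0.2, -5.9]
opening: 0.0483
```

```bash
python3 -c "
from go import *
to([.5022,.2863,.008],-.572)"
```

```text
clock 4.7 p [0.5022 0.2856 0.0105] open 0.0483 F [-0.3  0.2 -5.9] j6 1.01
 dW [ 0.      0.0007 -0.0025]  |now-frame shift/0.2 [ 0.013 -0.002 -0.003]  final-frame shift/0.2 [ 0.013 -0.002 -0.003]  turn/45deg [-0.005 -0.    -0.   ] deg [-0.2 -0.  -0. ]
```

Request:
apply_moves(
  moves=[
    {"wx": 0,"wy": 0,"wz": 0,"x": 0,"y": 0,"z": 0,"claw": 0.7},
    {"wx": 0,"wy": 0,"wz": 0,"x": -0.1,"y": 0,"z": 0,"claw": 0.7},
    {"wx": 0,"wy": 0,"wz": 0,"x": -0.1,"y": 0,"z": 0,"claw": 0.7},
    {"wx": 0,"wy": 0,"wz": 0,"x": -0.1,"y": 0,"z": 0,"claw": 0.7},
    {"wx": 0,"wy": 0,"wz": 0,"x": 0,"y": 0,"z": 0,"claw": 0.7},
  ],
)

```text
clock: 5.2
ee_pos: [0.5013, 0.2851, 0.071]
eef_rot: [-0.62, -0.337, 0.622, -0.337]
ft_force: [0.9, -0.1, -6.3]
opening: 0.0478
```

```bash
python3 -c "
from go import *
a=save('scene','s1.png');b=save('top','t1.png')
to([.5022,.2863,.15],-.572)
c=lambda im,x,y:cv2.resize(im[y:y+75,x:x+100],(400,300),interpolation=cv2.INTER_CUBIC)
cv2.imwrite('pics/m1.png',np.hstack([c(b,75,165),c(a,310,190)])[:,:,::-1])"
```

```text
clock 5.3 p [0.4999 0.2844 0.0684] open 0.0483 F [ 0.5 -0.3 -6.6] j6 1.01
 dW [0.0023 0.0019 0.0816]  |now-frame shift/0.2 [-0.408  0.003 -0.012]  final-frame shift/0.2 [-0.408  0.004 -0.014]  turn/45deg [-0.005  0.007  0.004] deg [-0.2  0.3  0.2]
```

View pics/m1.png

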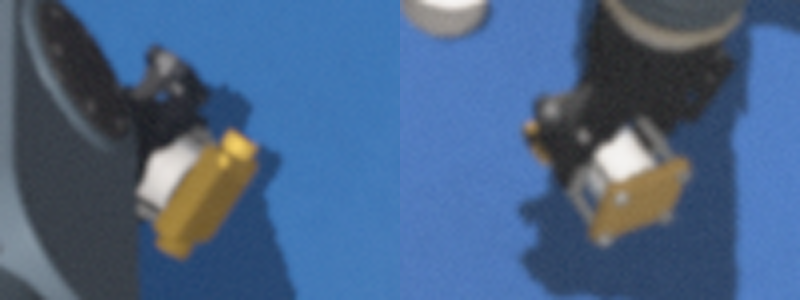

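Request:
apply_moves(
  moves=[
    {"wx": 0,"wy": 0,"wz": 0,"x": -0.15,"y": 0,"z": 0,"claw": 0.7},
    {"wx": 0,"wy": 0,"wz": 0,"x": -0.2,"y": 0,"z": 0,"claw": 0.7},
    {"wx": -0.11,"wy": 0,"wz": 0,"x": -0.05,"y": 0.08,"z": 0.04,"claw": 0.7},
    {"wx": -0.11,"wy": 0,"wz": 0,"x": 0,"y": 0.14,"z": 0.08,"claw": 0.7},
    {"wx": -0.11,"wy": 0,"wz": 0,"x": 0,"y": 0.17,"z": 0.12,"claw": 0.7},
  ],
)

```text
clock: 5.8
ee_pos: [0.545, 0.2069, 0.1434]
eef_rot: [-0.563, -0.42, 0.576, -0.417]
ft_force: [1.6, -0.5, -6.4]
opening: 0.0481
```

```bash
python3 -c "
from go import *
to([*cw(80,101),.15],CY)"
```

```text
clock 5.8 p [0.545  0.2069 0.1434] open 0.0481 F [ 1.6 -0.5 -6.4] j6 0.59
 dW [ 0.0796 -0.2888  0.0066]  |now-frame shift/0.2 [-0.03  0.81  1.26]  final-frame shift/0.2 [-0.033  0.701  1.323]  turn/45deg [-0.108  0.014  0.019] deg [-4.9  0.6  0.8]
```

Request:
apply_moves(
  moves=[
    {"wx": -0.055,"wy": 0.007,"wz": 0.01,"x": -0.01,"y": 0.115,"z": 0.19,"claw": 0.7},
    {"wx": -0.053,"wy": 0.007,"wz": 0.01,"x": -0.01,"y": 0.11,"z": 0.19,"claw": 0.7},
    {"wx": 0,"wy": 0,"wz": 0,"x": -0.01,"y": 0.105,"z": 0.2,"claw": 0.7},
    {"wx": 0,"wy": 0,"wz": 0,"x": 0,"y": 0.105,"z": 0.2,"claw": 0.7},
    {"wx": 0,"wy": 0,"wz": 0,"x": 0,"y": 0.105,"z": 0.2,"claw": 0.7},
  ],
)

```text
clock: 6.3
ee_pos: [0.6033, -0.0165, 0.1416]
eef_rot: [-0.547, -0.447, 0.552, -0.444]
ft_force: [0.3, 0.9, -6.4]
opening: 0.0479
```

Request:
apply_moves(
  moves=[
    {"wx": 0,"wy": 0,"wz": 0,"x": 0,"y": 0.1,"z": 0.18,"claw": 0.7},
    {"wx": 0,"wy": 0,"wz": 0,"x": 0,"y": 0.04,"z": 0.09,"claw": 0.7},
    {"wx": 0,"wy": 0,"wz": 0,"x": 0,"y": 0,"z": 0,"claw": 0.7},
    {"wx": 0,"wy": 0,"wz": 0,"x": 0,"y": 0,"z": 0,"claw": 0.7},
  ],
)

```text
clock: 6.7
ee_pos: [0.618, -0.0835, 0.1341]
eef_rot: [-0.546, -0.447, 0.555, -0.44]
ft_force: [0.3, -0.4, -6.2]
opening: 0.0485
```

```bash
python3 -c "
from go import *
to([*cw(80,101),.012],CY)"
```

```text
clock 6.7 p [ 0.618  -0.0835  0.1341] open 0.0485 F [ 0.3 -0.4 -6.2] j6 0.01
 dW [ 0.0066  0.0017 -0.1221]  |now-frame shift/0.2 [ 0.61   0.04  -0.017]  final-frame shift/0.2 [ 0.61   0.03  -0.015]  turn/45deg [0.004 0.004 0.02 ] deg [0.2 0.2 0.9]
```

Request:
apply_moves(
  moves=[
    {"wx": 0.004,"wy": 0.004,"wz": 0.02,"x": 0,"y": 0.035,"z": -0.015,"claw": 0.7},
    {"wx": 0,"wy": 0,"wz": 0,"x": 0.1,"y": 0,"z": 0,"claw": 0.7},
    {"wx": 0,"wy": 0,"wz": 0,"x": 0.1,"y": 0,"z": 0,"claw": 0.7},
    {"wx": 0,"wy": 0,"wz": 0,"x": 0.05,"y": 0,"z": 0,"claw": 0.7},
    {"wx": 0,"wy": 0,"wz": 0,"x": 0,"y": 0,"z": 0,"claw": 0.7},
  ],
)

```text
clock: 7.2
ee_pos: [0.6264, -0.0766, 0.0806]
eef_rot: [0.551, 0.444, -0.55, 0.444]
ft_force: [-0.0, 0.6, -5.7]
opening: 0.0479
```

```bash
python3 -c "
from go import *
to([*cw(80,101),.012],CY)"
```

```text
clock 7.2 p [ 0.6264 -0.0766  0.0806] open 0.0479 F [-0.   0.6 -5.7] j6 0.02
 dW [-0.0018 -0.0052 -0.0686]  |now-frame shift/0.2 [ 0.343 -0.003  0.028]  final-frame shift/0.2 [ 0.343 -0.003  0.027]  turn/45deg [ 0.005 -0.002 -0.001] deg [ 0.2 -0.1 -0.1]
```

Request:
apply_moves(
  moves=[
    {"wx": 0.005,"wy": -0.002,"wz": 0,"x": 0,"y": -0.003,"z": 0.028,"claw": 0.7},
    {"wx": 0,"wy": 0,"wz": 0,"x": 0,"y": 0,"z": 0,"claw": 0.7},
    {"wx": 0,"wy": 0,"wz": 0,"x": 0,"y": 0,"z": 0,"claw": 0.7},
  ],
)

```text
clock: 7.5
ee_pos: [0.6255, -0.0816, 0.0824]
eef_rot: [0.552, 0.442, -0.551, 0.444]
ft_force: [0.1, 0.5, -7.0]
opening: 0.0483
```

```bash
python3 -c "
from go import *
a=save('scene','s2.png');b=save('top','t2.png')
to([*cw(80,101),.012],CY)
c=lambda im,x,y:cv2.resize(im[y:y+75,x:x+100],(400,300),interpolation=cv2.INTER_CUBIC)
cv2.imwrite('pics/m2.png',np.hstack([c(b,225,130),c(a,205,160)])[:,:,::-1])"
```

```text
clock 7.6 p [ 0.6255 -0.0816  0.0823] open 0.0479 F [ 0.1 -0.2 -5.9] j6 0.01
 dW [-0.0009 -0.0002 -0.0703]  |now-frame shift/0.2 [ 0.351 -0.005  0.002]  final-frame shift/0.2 [ 0.352 -0.004  0.002]  turn/45deg [ 0.002  0.    -0.004] deg [ 0.1  0.  -0.2]
```

View pics/m2.png

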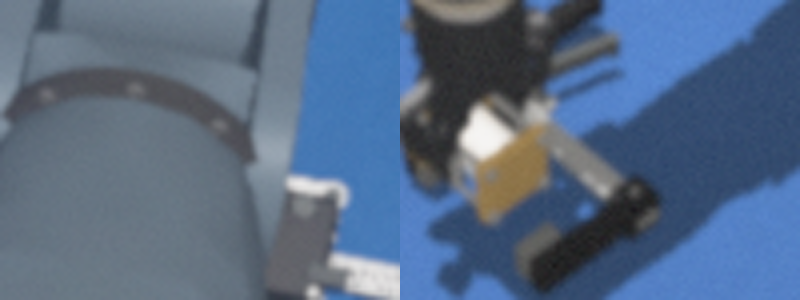

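Request:
apply_moves(
  moves=[
    {"wx": 0,"wy": 0,"wz": -0.004,"x": 0.1,"y": -0.005,"z": 0.002,"claw": 0.7},
    {"wx": 0,"wy": 0,"wz": 0,"x": 0.1,"y": 0,"z": 0,"claw": 0.7},
    {"wx": 0,"wy": 0,"wz": 0,"x": 0.06,"y": 0,"z": 0,"claw": 0.7},
    {"wx": 0,"wy": 0,"wz": 0,"x": 0.03,"y": 0,"z": 0,"claw": 0.7},
    {"wx": 0,"wy": 0,"wz": 0,"x": 0,"y": 0,"z": 0,"claw": 0.7},
  ],
)

```text
clock: 8.1
ee_pos: [0.6264, -0.0823, 0.025]
eef_rot: [0.553, 0.441, -0.55, 0.444]
ft_force: [-0.3, -0.4, -6.2]
opening: 0.0484
```

```bash
python3 -c "
from go import *
to([*cw(80,101),.012],CY)"
```

```text
clock 8.1 p [ 0.6264 -0.0823  0.025 ] open 0.0484 F [-0.3 -0.4 -6.2] j6 0.01
 dW [-0.0018  0.0005 -0.013 ]  |now-frame shift/0.2 [ 0.065 -0.009 -0.   ]  final-frame shift/0.2 [ 0.065 -0.009 -0.   ]  turn/45deg [ 0.001 -0.    -0.007] deg [ 0.  -0.  -0.3]
```

Request:
apply_moves(
  moves=[
    {"wx": 0,"wy": 0,"wz": -0.007,"x": 0.04,"y": -0.009,"z": 0,"claw": 0.7},
    {"wx": 0,"wy": 0,"wz": 0,"x": 0.02,"y": 0,"z": 0,"claw": 0.7},
    {"wx": 0,"wy": 0,"wz": 0,"x": 0.01,"y": 0,"z": 0,"claw": 0.7},
    {"wx": 0,"wy": 0,"wz": 0,"x": 0,"y": 0,"z": 0,"claw": 0.7},
  ],
)

```text
clock: 8.5
ee_pos: [0.6256, -0.0821, 0.0117]
eef_rot: [0.552, 0.442, -0.551, 0.443]
ft_force: [-0.1, 0.4, -5.5]
opening: 0.0479
```

```bash
python3 -c "
from go import *
to([*cw(80,101),.011],CY)"
```

```text
clock 8.5 p [ 0.6256 -0.0821  0.0117] open 0.0479 F [-0.1  0.4 -5.5] j6 0.01
 dW [-0.001   0.0003 -0.0007]  |now-frame shift/0.2 [ 0.003 -0.005 -0.   ]  final-frame shift/0.2 [ 0.003 -0.005 -0.   ]  turn/45deg [ 0.001 -0.    -0.002] deg [ 0.  -0.  -0.1]
```

Request:
apply_moves(
  moves=[
    {"wx": 0,"wy": 0,"wz": 0,"x": 0.01,"y": -0.005,"z": 0,"claw": 0.7},
    {"wx": 0,"wy": 0,"wz": 0,"x": 0,"y": 0,"z": 0,"claw": 0.7},
  ],
)

```text
clock: 8.7
ee_pos: [0.6256, -0.0821, 0.0107]
eef_rot: [0.552, 0.442, -0.55, 0.444]
ft_force: [-0.5, 0.6, -5.8]
opening: 0.0481
```

Request:
apply_moves(
  moves=[
    {"wx": 0,"wy": 0,"wz": 0,"x": 0.008,"y": 0,"z": 0,"claw": 0.7},
    {"wx": 0,"wy": 0,"wz": 0,"x": 0,"y": 0,"z": 0,"claw": 0.7},
  ],
)

```text
clock: 8.9
ee_pos: [0.626, -0.0821, 0.0106]
eef_rot: [0.553, 0.441, -0.55, 0.444]
ft_force: [-1.0, 0.0, -7.0]
opening: 0.0487
```

Request:
apply_moves(
  moves=[
    {"wx": 0,"wy": 0,"wz": 0,"x": 0.02,"y": -0.005,"z": 0,"claw": 0.7},
    {"wx": 0,"wy": 0,"wz": 0,"x": 0.005,"y": 0,"z": 0,"claw": 0.7},
  ],
)

```text
clock: 9.1
ee_pos: [0.6273, -0.0823, 0.0103]
eef_rot: [0.554, 0.44, -0.549, 0.446]
ft_force: [-0.2, -0.6, -6.1]
opening: 0.0478
```

Request:
apply_moves(
  moves=[
    {"wx": 0,"wy": 0,"wz": 0,"x": 0.03,"y": -0.01,"z": 0,"claw": 0.7},
  ],
)

```text
clock: 9.2
ee_pos: [0.6272, -0.0822, 0.0085]
eef_rot: [0.555, 0.439, -0.548, 0.447]
ft_force: [-25.6, 5.5, 59.8]
opening: 0.0477
```

Request:
apply_moves(
  moves=[
    {"wx": 0,"wy": 0,"wz": 0,"x": 0.01,"y": 0,"z": 0,"claw": 0.7},
  ],
)

```text
clock: 9.3
ee_pos: [0.6273, -0.0822, 0.0086]
eef_rot: [0.555, 0.439, -0.548, 0.447]
ft_force: [-6.2, 1.3, 4.3]
opening: 0.0482
```

```bash
python3 -c "
from go import *
to([*cw(80,101),.009],CY)"
```

```text
clock 9.3 p [ 0.6273 -0.0822  0.0086] open 0.0482 F [-6.2  1.3  4.3] j6 0.01
 dW [-0.0027  0.0003  0.0004]  |now-frame shift/0.2 [-0.002 -0.014  0.001]  final-frame shift/0.2 [-0.002 -0.014  0.001]  turn/45deg [ 0.002 -0.    -0.019] deg [ 0.1 -0.  -0.9]
```

Request:
apply_moves(
  moves=[
    {"wx": 0,"wy": 0,"wz": -0.019,"x": 0,"y": -0.02,"z": 0,"claw": 0.7},
    {"wx": 0,"wy": 0,"wz": 0,"x": 0,"y": 0,"z": 0,"claw": 0.7},
  ],
)

```text
clock: 9.5
ee_pos: [0.6232, -0.0812, 0.0089]
eef_rot: [0.551, 0.443, -0.551, 0.443]
ft_force: [-2.7, 1.0, -0.5]
opening: 0.0482
```

```bash
python3 -c "
from go import *
to([*cw(80,101),.009],CY)"
```

```text
clock 9.5 p [ 0.6232 -0.0812  0.0089] open 0.0482 F [-2.7  1.  -0.5] j6 0.01
 dW [ 0.0014 -0.0006  0.0001]  |now-frame shift/0.2 [-0.     0.008  0.002]  final-frame shift/0.2 [-0.     0.008  0.002]  turn/45deg [ 0.002 -0.     0.   ] deg [ 0.1 -0.   0. ]
```

Good to 1.5 mm. Release and rise.

Request:
apply_moves(
  moves=[
    {"wx": 0,"wy": 0,"wz": 0,"x": 0,"y": 0.01,"z": 0.002,"claw": 0.6},
    {"wx": 0,"wy": 0,"wz": 0,"x": 0,"y": 0,"z": 0,"claw": 0},
    {"wx": 0,"wy": 0,"wz": 0,"x": 0,"y": 0,"z": 0,"claw": 0},
    {"wx": 0,"wy": 0,"wz": 0,"x": 0,"y": 0,"z": 0,"claw": 0},
    {"wx": 0,"wy": 0,"wz": 0,"x": 0,"y": 0,"z": 0,"claw": 0},
  ],
)

```text
clock: 10.0
ee_pos: [0.6254, -0.082, 0.0086]
eef_rot: [0.551, 0.443, -0.551, 0.443]
ft_force: [0.1, 1.0, -0.0]
opening: 0.0854
```

Request:
apply_moves(
  moves=[
    {"wx": 0,"wy": 0,"wz": 0,"x": -0.05,"y": 0,"z": 0,"claw": 0},
    {"wx": 0,"wy": 0,"wz": 0,"x": -0.15,"y": 0,"z": 0,"claw": 0},
    {"wx": 0,"wy": 0,"wz": 0,"x": -0.2,"y": 0,"z": 0,"claw": 0},
    {"wx": 0,"wy": 0,"wz": 0,"x": -0.25,"y": 0,"z": 0,"claw": 0},
    {"wx": 0.1,"wy": 0,"wz": 0,"x": -0.1,"y": -0.1,"z": 0,"claw": 0},
  ],
)

```text
clock: 10.5
ee_pos: [0.6055, -0.0779, 0.1629]
eef_rot: [-0.568, -0.422, 0.569, -0.42]
ft_force: [1.1, -0.2, 0.4]
opening: 0.0851
```

```bash
python3 -c "
from go import *
to([*cw(-76,12),.12],CY+np.pi/2)
to([*cw(80,101),.15],CY)"
```

```text
clock 10.5 p [ 0.6055 -0.0779  0.1629] open 0.0851 F [ 1.1 -0.2  0.4] j6 0.09
 dW [-0.1524 -0.057  -0.0429]  |now-frame shift/0.2 [ 0.216 -0.645  0.495]  final-frame shift/0.2 [0.214 0.443 0.682]  turn/45deg [1.901 0.003 0.003] deg [85.5  0.1  0.2]
clock 10.5 p [ 0.6055 -0.0779  0.1629] open 0.0851 F [ 1.1 -0.2  0.4] j6 0.09
 dW [ 0.0191 -0.0039 -0.0129]  |now-frame shift/0.2 [ 0.064  0.097 -0.009]  final-frame shift/0.2 [ 0.064  0.098 -0.002]  turn/45deg [-0.099 -0.     0.004] deg [-4.5 -0.   0.2]
```

Request:
apply_moves(
  moves=[
    {"wx": 0,"wy": 0,"wz": 0,"x": 0,"y": -0.16,"z": 0.125,"claw": 0},
    {"wx": 0,"wy": 0,"wz": 0,"x": 0,"y": -0.16,"z": 0.125,"claw": 0},
    {"wx": 0,"wy": 0,"wz": 0,"x": 0,"y": -0.16,"z": 0.125,"claw": 0},
    {"wx": 0,"wy": 0,"wz": 0,"x": 0,"y": -0.16,"z": 0.125,"claw": 0},
    {"wx": 0.19,"wy": 0,"wz": 0,"x": 0,"y": 0,"z": 0,"claw": 0},
  ],
)

```text
clock: 11.0
ee_pos: [0.4492, -0.1369, 0.1704]
eef_rot: [0.6, 0.375, -0.596, 0.38]
ft_force: [1.1, -0.1, -0.3]
opening: 0.0851
```

Request:
apply_moves(
  moves=[
    {"wx": 0.19,"wy": 0,"wz": 0,"x": 0,"y": 0,"z": 0,"claw": 0},
    {"wx": 0.19,"wy": 0,"wz": 0,"x": 0,"y": 0,"z": 0,"claw": 0},
    {"wx": 0.19,"wy": 0,"wz": 0,"x": 0,"y": 0,"z": 0,"claw": 0},
    {"wx": 0.19,"wy": 0,"wz": 0,"x": 0,"y": 0,"z": 0,"claw": 0},
    {"wx": 0.19,"wy": 0,"wz": 0,"x": 0,"y": 0,"z": 0,"claw": 0},
  ],
)

```text
clock: 11.5
ee_pos: [0.4484, -0.1379, 0.1749]
eef_rot: [0.7, 0.127, -0.69, 0.133]
ft_force: [0.4, 0.7, 0.4]
opening: 0.0854
```

Request:
apply_moves(
  moves=[
    {"wx": 0.19,"wy": 0,"wz": 0,"x": 0,"y": 0,"z": 0,"claw": 0},
    {"wx": 0.19,"wy": 0,"wz": 0,"x": 0,"y": 0,"z": 0,"claw": 0},
    {"wx": 0.19,"wy": 0,"wz": 0,"x": 0,"y": 0,"z": 0,"claw": 0},
    {"wx": 0.15,"wy": 0,"wz": 0,"x": 0,"y": 0,"z": 0,"claw": 0},
    {"wx": 0,"wy": 0,"wz": 0,"x": 0,"y": 0,"z": 0,"claw": 0},
  ],
)

```text
clock: 12.0
ee_pos: [0.4489, -0.1382, 0.1787]
eef_rot: [0.71, -0.074, -0.697, -0.071]
ft_force: [0.0, 1.0, -0.7]
opening: 0.0852
```

```bash
cat > run2.py <<'E'
import sys
from fit import *
k=sys.argv[1]
ims={"top":save("top","t%s.png"%k),"scene":save("scene","s%s.png"%k)}
cv2.imwrite("pics/m%s.png"%k,np.hstack([cv2.resize(ims["top"][120:220,210:340],(400,300),interpolation=cv2.INTER_CUBIC),cv2.resize(ims["scene"][140:240,190:320],(400,300),interpolation=cv2.INTER_CUBIC)])[:,:,::-1])
E
python3 run2.py 3; python3 -c "
from go import *
to([*cw(-76,12),.12],CY+np.pi/2)"
```

```text
clock 12.1 p [ 0.4489 -0.1382  0.1785] open 0.0851 F [-0.8 -0.6  1.6] j6 1.37
 dW [ 0.0041  0.0033 -0.0585]  |now-frame shift/0.2 [ 0.293 -0.021 -0.011]  final-frame shift/0.2 [ 0.293 -0.02  -0.017]  turn/45deg [ 0.023 -0.025 -0.004] deg [ 1.  -1.1 -0.2]
```

View pics/m3.png

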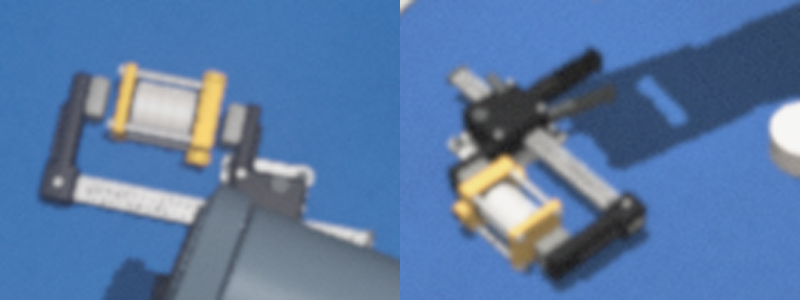

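```bash
python3 -c "
from go import *
c,s=np.cos(CY),np.sin(CY)
for u in [(180,246),(190,252),(196,232),(205,238),(213,200),(222,204),(222,187),(232,190)]:
    P=atz('top',(215+(u[0]+.5)/3.3333-.5,137+(u[1]+.5)/2.6786-.5),.040)[:2]-C
    print(u,np.round(1000*np.array([c*P[0]+s*P[1],-s*P[0]+c*P[1]]),1))
to([*cw(-76,12),.06],CY+np.pi/2)"
```

```text
(180, 246) [-100.2   52.5]
(190, 252) [-104.3   43.9]
(196, 232) [-84.8  43.1]
(205, 238) [-89.   35.2]
(213, 200) [-52.4  36.1]
(222, 204) [-54.8  28.6]
(222, 187) [-38.8  31.6]
(232, 190) [-40.1  23.6]
clock 12.1 p [ 0.4489 -0.1382  0.1785] open 0.0851 F [-0.8 -0.6  1.6] j6 1.37
 dW [ 0.0041  0.0033 -0.1185]  |now-frame shift/0.2 [ 0.593 -0.022 -0.005]  final-frame shift/0.2 [ 0.593 -0.02  -0.017]  turn/45deg [ 0.023 -0.025 -0.004] deg [ 1.  -1.1 -0.2]
```

Request:
apply_moves(
  moves=[
    {"wx": 0.023,"wy": -0.025,"wz": -0.004,"x": 0.2,"y": -0.025,"z": -0.015,"claw": 0},
    {"wx": 0,"wy": 0,"wz": 0,"x": 0.2,"y": 0,"z": 0,"claw": 0},
    {"wx": 0,"wy": 0,"wz": 0,"x": 0.1,"y": 0,"z": 0,"claw": 0},
    {"wx": 0,"wy": 0,"wz": 0,"x": 0.05,"y": 0,"z": 0,"claw": 0},
    {"wx": 0,"wy": 0,"wz": 0,"x": 0,"y": 0,"z": 0,"claw": 0},
  ],
)

```text
clock: 12.6
ee_pos: [0.4557, -0.1348, 0.0675]
eef_rot: [0.705, -0.072, -0.702, -0.071]
ft_force: [0.7, 0.8, -0.1]
opening: 0.0854
```

```bash
python3 -c "
from go import *
to([*cw(-76,13),.010],CY+np.pi/2)"
```

```text
clock 12.6 p [ 0.4557 -0.1348  0.0675] open 0.0854 F [ 0.7  0.8 -0.1] j6 1.39
 dW [-0.0025  0.0009 -0.0575]  |now-frame shift/0.2 [ 0.287 -0.002  0.014]  final-frame shift/0.2 [ 0.287 -0.002  0.013]  turn/45deg [ 0.019 -0.006 -0.001] deg [ 0.9 -0.3 -0. ]
```

Request:
apply_moves(
  moves=[
    {"wx": 0.019,"wy": -0.006,"wz": 0,"x": 0.1,"y": 0,"z": 0.012,"claw": 0},
    {"wx": 0,"wy": 0,"wz": 0,"x": 0.1,"y": 0,"z": 0,"claw": 0},
    {"wx": 0,"wy": 0,"wz": 0,"x": 0.06,"y": 0,"z": 0,"claw": 0},
    {"wx": 0,"wy": 0,"wz": 0,"x": 0.03,"y": 0,"z": 0,"claw": 0},
    {"wx": 0,"wy": 0,"wz": 0,"x": 0,"y": 0,"z": 0,"claw": 0},
  ],
)

```text
clock: 13.1
ee_pos: [0.4569, -0.1359, 0.0124]
eef_rot: [0.706, -0.076, -0.7, -0.074]
ft_force: [-0.7, -0.1, 1.2]
opening: 0.085
```

```bash
python3 -c "
from go import *
to([*cw(-76,13),.010],CY+np.pi/2)"; python3 run2.py 4
```

```text
clock 13.1 p [ 0.4569 -0.1359  0.0124] open 0.085 F [-0.7 -0.1  1.2] j6 1.4
 dW [-0.0037  0.0019 -0.0024]  |now-frame shift/0.2 [ 0.012 -0.005  0.02 ]  final-frame shift/0.2 [ 0.012 -0.005  0.02 ]  turn/45deg [ 0.006 -0.01  -0.003] deg [ 0.3 -0.5 -0.1]
```

View pics/m4.png

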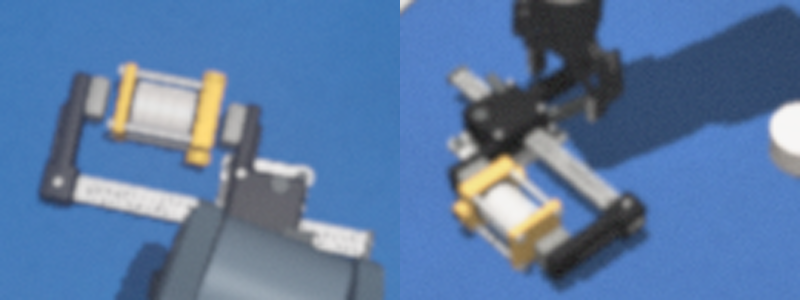

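Request:
apply_moves(
  moves=[
    {"wx": 0.006,"wy": -0.01,"wz": 0,"x": 0.012,"y": 0,"z": 0.02,"claw": 0.2},
    {"wx": 0,"wy": 0,"wz": 0,"x": 0,"y": 0.01,"z": 0,"claw": 0.35},
    {"wx": 0,"wy": 0,"wz": 0,"x": 0,"y": 0.015,"z": 0,"claw": 0.45},
    {"wx": 0,"wy": 0,"wz": 0,"x": 0,"y": 0.015,"z": 0,"claw": 0.55},
    {"wx": 0,"wy": 0,"wz": 0,"x": 0,"y": 0,"z": 0,"claw": 0.6},
  ],
  squeeze=20,
)

```text
clock: 13.7
ee_pos: [0.4507, -0.143, 0.0123]
eef_rot: [-0.703, 0.078, 0.703, 0.076]
ft_force: [-0.9, -6.6, -3.4]
opening: 0.0348
```

```bash
cat > jaw.py <<'E'
import sys
from go import *
def track(k,ref="4"):
    for n,patch,mm in (("top",(214,140,246,194),None),("scene",(240,196,330,236),None)):
        A=cv2.cvtColor(cv2.imread(f"pics/{n[0]}{ref}.png"),cv2.COLOR_BGR2GRAY).astype(np.float32);B=cv2.cvtColor(cv2.imread(f"pics/{n[0]}{k}.png"),cv2.COLOR_BGR2GRAY).astype(np.float32)
        # jaw outer edge region: mask from the jaw's box footprint
        t0=T0
        c,s=np.cos(CY),np.sin(CY)
        pts=[]
        for x in(-18,106):
            for y in(187-t0,208-t0):
                for z in(12,48):
                    w=cw(x,y);pts.append(proj(n,[*w,z/1000]))
        h=cv2.convexHull(np.array(pts,np.float32)).astype(int)
        M=np.zeros(A.shape,np.uint8);cv2.fillConvexPoly(M,h,255);M=cv2.dilate(M,np.ones((3,3)))
        e=(proj(n,[*cw(50,192-t0-10),.03])-proj(n,[*cw(50,192-t0),.03]))/10
        best=[]
        for d in np.arange(-2,28,.25):
            W=np.float32([[1,0,e[0]*d],[0,1,e[1]*d]]);D=cv2.warpAffine(B,W,(512,384),flags=cv2.INTER_CUBIC|cv2.WARP_INVERSE_MAP)
            best.append(((D-A)[M>0].std(),d))
        i=int(np.argmin([b[0] for b in best]));v=[b[0] for b in best]
        if 0<i<len(v)-1: d=best[i][1]+.125*(v[i-1]-v[i+1])/(v[i-1]-2*v[i]+v[i+1])
        else: d=best[i][1]
        print(n,"jaw moved mm",round(d,2),"res",round(v[i],1))
T0=13.7
if __name__=="__main__":
    import subprocess
    k=sys.argv[1]; subprocess.run(["python3","run2.py",k]); track(k)
    to([*cw(-76,5.5),.010],CY+np.pi/2)
E
python3 jaw.py 5
```

```text
this script no longer has the robotException ignored in: <_io.TextIOWrapper mode='rw' encoding='UTF-8'>
Traceback (most recent call last):
BrokenPipeError: [Errno 32] Broken pipe
```

```bash
sed -i 's/^    import subprocess/    import runpy/; s/subprocess.run(\[.*\]); track/runpy.run_path("run2.py"); track/' jaw.py; python3 jaw.py 5
```

```text
top jaw moved mm 4.48 res 3.0
scene jaw moved mm 4.58 res 3.6
clock 13.9 p [ 0.4507 -0.143   0.0123] open 0.0341 F [-4.8 -5.5  0.8] j6 1.39
 dW [ 0.0009  0.0018 -0.0023]  |now-frame shift/0.2 [ 0.011 -0.01  -0.002]  final-frame shift/0.2 [ 0.011 -0.01  -0.002]  turn/45deg [ 0.    -0.    -0.002] deg [ 0.  -0.  -0.1]
```

Request:
apply_moves(
  moves=[
    {"wx": 0,"wy": 0,"wz": 0,"x": 0.008,"y": -0.02,"z": 0,"claw": 0.3},
    {"wx": 0,"wy": 0,"wz": 0,"x": 0,"y": -0.02,"z": 0,"claw": 0},
    {"wx": 0,"wy": 0,"wz": 0,"x": 0,"y": 0,"z": 0,"claw": 0},
    {"wx": 0,"wy": 0,"wz": 0,"x": 0,"y": 0,"z": 0,"claw": 0},
    {"wx": 0,"wy": 0,"wz": 0,"x": 0,"y": 0,"z": 0,"claw": 0},
  ],
)

```text
clock: 14.4
ee_pos: [0.4531, -0.1352, 0.0111]
eef_rot: [0.703, -0.078, -0.702, -0.076]
ft_force: [-0.5, 0.6, 0.3]
opening: 0.0851
```

```bash
python3 jaw.py 6
```

```text
top jaw moved mm 4.47 res 3.1
scene jaw moved mm 4.59 res 3.7
clock 14.5 p [ 0.4532 -0.1353  0.0112] open 0.0854 F [0.1 0.6 0.4] j6 1.4
 dW [-0.0016 -0.006  -0.0012]  |now-frame shift/0.2 [0.006 0.031 0.001]  final-frame shift/0.2 [0.006 0.031 0.001]  turn/45deg [-0.    -0.002 -0.003] deg [-0.  -0.1 -0.1]
```

Request:
apply_moves(
  moves=[
    {"wx": 0,"wy": 0,"wz": 0,"x": 0,"y": 0.01,"z": 0,"claw": 0.35},
    {"wx": 0,"wy": 0,"wz": 0,"x": 0,"y": 0.015,"z": 0,"claw": 0.45},
    {"wx": 0,"wy": 0,"wz": 0,"x": 0,"y": 0.012,"z": 0,"claw": 0.55},
    {"wx": 0,"wy": 0,"wz": 0,"x": 0,"y": 0,"z": 0,"claw": 0.6},
    {"wx": 0,"wy": 0,"wz": 0,"x": 0,"y": 0,"z": 0,"claw": 0.6},
  ],
)

```text
clock: 15.0
ee_pos: [0.4505, -0.1432, 0.0113]
eef_rot: [-0.703, 0.078, 0.703, 0.077]
ft_force: [1.7, 6.7, -1.8]
opening: 0.0346
```

```bash
python3 jaw.py 7
```

```text
top jaw moved mm 8.56 res 2.4
scene jaw moved mm 8.68 res 4.4
clock 15.1 p [ 0.4505 -0.1431  0.0113] open 0.0345 F [-1.1  1.2  1.7] j6 1.39
 dW [ 0.0011  0.0019 -0.0013]  |now-frame shift/0.2 [ 0.007 -0.01  -0.003]  final-frame shift/0.2 [ 0.007 -0.01  -0.003]  turn/45deg [-0.     0.    -0.002] deg [-0.   0.  -0.1]
```

Request:
apply_moves(
  moves=[
    {"wx": 0,"wy": 0,"wz": 0,"x": 0,"y": -0.02,"z": 0,"claw": 0.3},
    {"wx": 0,"wy": 0,"wz": 0,"x": 0,"y": -0.018,"z": 0,"claw": 0},
    {"wx": 0,"wy": 0,"wz": 0,"x": 0,"y": 0,"z": 0,"claw": 0},
    {"wx": 0,"wy": 0,"wz": 0,"x": 0,"y": 0,"z": 0,"claw": 0},
    {"wx": 0,"wy": 0,"wz": 0,"x": 0,"y": 0,"z": 0,"claw": 0},
  ],
)

```text
clock: 15.6
ee_pos: [0.4527, -0.1353, 0.0112]
eef_rot: [0.703, -0.078, -0.703, -0.076]
ft_force: [-0.8, 0.1, 0.3]
opening: 0.0857
```

```bash
python3 jaw.py 8
```

```text
top jaw moved mm 8.56 res 2.5
scene jaw moved mm 8.74 res 4.4
clock 15.7 p [ 0.4527 -0.1353  0.0112] open 0.0857 F [-1.1 -0.9 -0.5] j6 1.4
 dW [-0.0011 -0.0059 -0.0012]  |now-frame shift/0.2 [ 0.006  0.03  -0.001]  final-frame shift/0.2 [ 0.006  0.03  -0.001]  turn/45deg [ 0.    -0.001 -0.003] deg [ 0.  -0.  -0.1]
```

Request:
apply_moves(
  moves=[
    {"wx": 0,"wy": 0,"wz": 0,"x": 0,"y": 0.01,"z": 0,"claw": 0.35},
    {"wx": 0,"wy": 0,"wz": 0,"x": 0,"y": 0.015,"z": 0,"claw": 0.45},
    {"wx": 0,"wy": 0,"wz": 0,"x": 0,"y": 0.012,"z": 0,"claw": 0.55},
    {"wx": 0,"wy": 0,"wz": 0,"x": 0,"y": 0,"z": 0,"claw": 0.6},
    {"wx": 0,"wy": 0,"wz": 0,"x": 0,"y": 0,"z": 0,"claw": 0.6},
  ],
)

```text
clock: 16.2
ee_pos: [0.4501, -0.143, 0.0114]
eef_rot: [-0.702, 0.078, 0.703, 0.077]
ft_force: [2.6, 6.1, -0.7]
opening: 0.0343
```

Request:
apply_moves(
  moves=[
    {"wx": 0,"wy": 0,"wz": 0,"x": 0,"y": -0.02,"z": 0,"claw": 0.3},
    {"wx": 0,"wy": 0,"wz": 0,"x": 0,"y": -0.018,"z": 0,"claw": 0},
    {"wx": 0,"wy": 0,"wz": 0,"x": 0,"y": 0,"z": 0,"claw": 0},
    {"wx": 0,"wy": 0,"wz": 0,"x": 0,"y": 0,"z": 0,"claw": 0},
    {"wx": 0,"wy": 0,"wz": 0,"x": 0,"y": 0,"z": 0,"claw": 0},
  ],
)

```text
clock: 16.7
ee_pos: [0.4522, -0.1353, 0.0113]
eef_rot: [-0.703, 0.078, 0.703, 0.077]
ft_force: [0.8, -0.2, -0.0]
opening: 0.0857
```

```bash
cat > abs.py <<'E'
# absolute fit: strainer + clamp front part in the region x>12 of the clamp (unoccluded by the arm)
import sys
from fit import *; from go import C,CY,cw
k=sys.argv[1]
ims={n:cv2.imread(f"pics/{n[0]}{k}.png")[:,:,::-1] for n in("top","scene")}
def full(p):
    t,sx,sy,sa=p
    out=[b for b in clampboxes(t)]
    c,s=np.cos(sa),np.sin(sa)
    for B in strboxes(): out.append(np.c_[sx/1000+c*B[:,0]-s*B[:,1],sy/1000+s*B[:,0]+c*B[:,1],B[:,2]])
    return out
roi={"top":(215,137,300,200),"scene":(200,175,290,240)};V={}
for n in ims:
    h=[proj(n,[*cw(x,y),z]) for x,y,z in((14,58,.03),(14,215,.03),(130,215,.02),(130,58,.02),(130,20,.02),(64,20,.02),(64,58,.03))]
    M=np.zeros((384,512),np.uint8);cv2.fillPoly(M,[np.round(np.array(h)).astype(int)],1);r=roi[n];V[n]=M[r[1]:r[3],r[0]:r[2]]>0
mk={n:mask(ims[n],roi[n]) for n in ims}
from scipy.optimize import minimize
cost=lambda p,ns:sum(np.abs(sil(n,full(p),*C,CY,roi[n])-mk[n])[V[n]].sum() for n in ns)
t0=float(sys.argv[2])
for ns in (("top","scene"),("top",),("scene",)):
    best=min((minimize(cost,np.array([t0+d,80,98+d/2,0]),args=(ns,),method="Nelder-Mead",options=dict(initial_simplex=np.array([t0+d,80,98,0])+np.vstack([np.zeros(4),np.diag([4,4,4,.06])]),xatol=.02,fatol=.02,maxiter=400)) for d in(-2,0,2)),key=lambda r:r.fun)
    print(ns,"travel %.1f  strainer x %.1f y %.1f yaw %.3f"%tuple(best.x),round(best.fun,1))
E
python3 jaw.py 9; for a in "3 14" "8 22" "9 26"; do python3 abs.py $a; done
```

```text
top jaw moved mm 12.26 res 3.2
scene jaw moved mm 12.58 res 4.4
clock 16.8 p [ 0.4522 -0.1354  0.0114] open 0.0851 F [-0.5  0.  -0.3] j6 1.4
 dW [-0.0006 -0.0059 -0.0014]  |now-frame shift/0.2 [ 0.007  0.029 -0.004]  final-frame shift/0.2 [ 0.007  0.029 -0.003]  turn/45deg [-0.001  0.    -0.002] deg [-0.   0.  -0.1]
('top', 'scene') travel 14.7  strainer x 81.0 y 100.4 yaw -0.010 326.6
('top',) travel 14.3  strainer x 81.4 y 100.1 yaw -0.010 188.0
('scene',) travel 17.1  strainer x 80.5 y 100.7 yaw -0.013 125.7
('top', 'scene') travel 23.5  strainer x 81.1 y 100.0 yaw -0.003 280.7
('top',) travel 22.6  strainer x 81.2 y 99.7 yaw -0.016 146.3
('scene',) travel 26.0  strainer x 80.6 y 101.1 yaw -0.003 117.9
('top', 'scene') travel 26.8  strainer x 81.1 y 99.3 yaw -0.009 264.5
('top',) travel 26.2  strainer x 81.2 y 98.8 yaw -0.012 132.0
('scene',) travel 30.2  strainer x 80.5 y 100.9 yaw -0.011 111.6
```

Request:
apply_moves(
  moves=[
    {"wx": 0,"wy": 0,"wz": 0,"x": 0,"y": 0.01,"z": 0,"claw": 0.35},
    {"wx": 0,"wy": 0,"wz": 0,"x": 0,"y": 0.015,"z": 0,"claw": 0.45},
    {"wx": 0,"wy": 0,"wz": 0,"x": 0,"y": 0.012,"z": 0,"claw": 0.55},
    {"wx": 0,"wy": 0,"wz": 0,"x": 0,"y": 0,"z": 0,"claw": 0.6},
    {"wx": 0,"wy": 0,"wz": 0,"x": 0,"y": 0,"z": 0,"claw": 0.6},
  ],
)

```text
clock: 17.3
ee_pos: [0.4495, -0.1429, 0.0115]
eef_rot: [-0.702, 0.078, 0.704, 0.077]
ft_force: [2.4, 5.5, -0.8]
opening: 0.0343
```

```bash
python3 jaw.py 10; python3 abs.py 10 30 2>&1 || ls pics
```

```text
top jaw moved mm 16.16 res 3.0
scene jaw moved mm 16.14 res 3.9
clock 17.4 p [ 0.4496 -0.1428  0.0115] open 0.034 F [-1.4  0.3  2.8] j6 1.39
 dW [ 0.002   0.0016 -0.0015]  |now-frame shift/0.2 [ 0.008 -0.01  -0.008]  final-frame shift/0.2 [ 0.008 -0.01  -0.008]  turn/45deg [-0.001  0.003 -0.001] deg [-0.1  0.1 -0.1]
('top', 'scene') travel 30.3  strainer x 81.1 y 97.7 yaw -0.017 239.2
('top',) travel 29.5  strainer x 81.2 y 96.9 yaw -0.024 111.0
('scene',) travel 34.1  strainer x 80.5 y 97.1 yaw -0.002 110.4
```

Request:
apply_moves(
  moves=[
    {"wx": 0,"wy": 0,"wz": 0,"x": 0,"y": -0.02,"z": -0.005,"claw": 0.3},
    {"wx": 0,"wy": 0,"wz": 0,"x": 0,"y": -0.018,"z": 0,"claw": 0},
    {"wx": 0,"wy": 0,"wz": 0,"x": 0,"y": 0,"z": 0,"claw": 0},
    {"wx": 0,"wy": 0,"wz": 0,"x": 0,"y": 0,"z": 0,"claw": 0},
    {"wx": 0,"wy": 0,"wz": 0,"x": 0,"y": 0,"z": 0,"claw": 0},
  ],
)

```text
clock: 17.9
ee_pos: [0.4528, -0.1352, 0.0114]
eef_rot: [-0.702, 0.078, 0.704, 0.077]
ft_force: [1.1, -0.6, 1.1]
opening: 0.0854
```

```bash
python3 jaw.py 11; python3 abs.py 11 30
```

```text
top jaw moved mm 16.13 res 3.2
scene jaw moved mm 16.21 res 3.9
clock 18.0 p [ 0.4528 -0.1353  0.0114] open 0.0853 F [ 0.3  0.1 -0.3] j6 1.4
 dW [-0.0012 -0.006  -0.0014]  |now-frame shift/0.2 [ 0.007  0.031 -0.001]  final-frame shift/0.2 [ 0.007  0.031 -0.001]  turn/45deg [-0.001  0.002 -0.002] deg [-0.   0.1 -0.1]
('top', 'scene') travel 30.2  strainer x 80.9 y 96.5 yaw -0.014 238.3
('top',) travel 29.9  strainer x 81.2 y 96.8 yaw -0.021 112.5
('scene',) travel 34.0  strainer x 80.6 y 97.1 yaw -0.001 109.1
```

Request:
apply_moves(
  moves=[
    {"wx": 0,"wy": 0,"wz": 0,"x": 0,"y": 0.01,"z": 0,"claw": 0.35},
    {"wx": 0,"wy": 0,"wz": 0,"x": 0,"y": 0.012,"z": 0,"claw": 0.42},
    {"wx": 0,"wy": 0,"wz": 0,"x": 0,"y": 0.008,"z": 0,"claw": 0.5},
    {"wx": 0,"wy": 0,"wz": 0,"x": 0,"y": 0,"z": 0,"claw": 0.5},
    {"wx": 0,"wy": 0,"wz": 0,"x": 0,"y": 0,"z": 0,"claw": 0.5},
  ],
)

```text
clock: 18.5
ee_pos: [0.451, -0.1407, 0.0116]
eef_rot: [-0.702, 0.078, 0.704, 0.078]
ft_force: [1.9, 5.0, 0.4]
opening: 0.0429
```

```bash
python3 jaw.py 12; python3 abs.py 12 33
```

```text
top jaw moved mm 18.55 res 3.4
scene jaw moved mm 18.37 res 4.5
clock 18.6 p [ 0.4509 -0.1407  0.0116] open 0.0428 F [2.3 5.1 0.3] j6 1.39
 dW [ 0.0007 -0.0006 -0.0016]  |now-frame shift/0.2 [ 0.008  0.002 -0.004]  final-frame shift/0.2 [ 0.008  0.002 -0.004]  turn/45deg [-0.003  0.004  0.001] deg [-0.1  0.2  0. ]
('top', 'scene') travel 32.7  strainer x 81.0 y 94.8 yaw -0.025 237.4
('top',) travel 32.0  strainer x 81.3 y 94.2 yaw -0.021 113.1
('scene',) travel 36.1  strainer x 80.9 y 94.1 yaw -0.004 110.3
```

Request:
apply_moves(
  moves=[
    {"wx": 0,"wy": 0,"wz": 0,"x": 0,"y": 0.008,"z": 0,"claw": 0.55},
    {"wx": 0,"wy": 0,"wz": 0,"x": 0,"y": 0.003,"z": 0,"claw": 0.6},
    {"wx": 0,"wy": 0,"wz": 0,"x": 0,"y": 0,"z": 0,"claw": 0.6},
    {"wx": 0,"wy": 0,"wz": 0,"x": 0,"y": 0,"z": 0,"claw": 0.6},
  ],
)

```text
clock: 19.0
ee_pos: [0.4498, -0.1429, 0.0118]
eef_rot: [-0.701, 0.077, 0.704, 0.078]
ft_force: [0.1, 3.5, -0.5]
opening: 0.0343
```

```bash
python3 jaw.py 13; python3 abs.py 13 34
```

```text
top jaw moved mm 19.63 res 4.7
scene jaw moved mm 19.93 res 4.9
clock 19.1 p [ 0.4498 -0.1429  0.0118] open 0.0344 F [0.9 3.4 1.3] j6 1.38
 dW [ 0.0018  0.0016 -0.0018]  |now-frame shift/0.2 [ 0.009 -0.01  -0.007]  final-frame shift/0.2 [ 0.009 -0.01  -0.007]  turn/45deg [-0.003  0.006  0.001] deg [-0.1  0.3  0.1]
('top', 'scene') travel 33.9  strainer x 81.2 y 94.4 yaw -0.008 233.1
('top',) travel 33.4  strainer x 81.1 y 94.2 yaw -0.024 108.9
('scene',) travel 37.4  strainer x 80.8 y 94.2 yaw -0.010 108.9
```

View pics/m13.png

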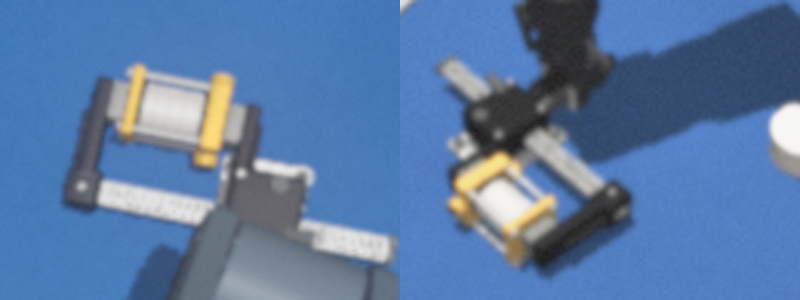

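Request:
apply_moves(
  moves=[
    {"wx": 0,"wy": 0,"wz": 0,"x": 0,"y": -0.02,"z": -0.005,"claw": 0.3},
    {"wx": 0,"wy": 0,"wz": 0,"x": 0,"y": -0.018,"z": 0,"claw": 0},
    {"wx": 0,"wy": 0,"wz": 0,"x": 0,"y": 0,"z": 0,"claw": 0},
    {"wx": 0,"wy": 0,"wz": 0,"x": 0,"y": 0,"z": 0,"claw": 0},
    {"wx": 0,"wy": 0,"wz": 0,"x": 0,"y": 0,"z": 0,"claw": 0},
  ],
)

```text
clock: 19.6
ee_pos: [0.453, -0.1353, 0.0117]
eef_rot: [-0.701, 0.077, 0.704, 0.078]
ft_force: [0.4, 0.9, -0.1]
opening: 0.0855
```

```bash
python3 jaw.py 14; python3 abs.py 14 33
```

```text
top jaw moved mm 19.12 res 3.8
scene jaw moved mm 19.32 res 5.1
clock 19.7 p [ 0.453  -0.1354  0.0118] open 0.0858 F [-0.3 -0.7  0.6] j6 1.4
 dW [-0.0014 -0.0059 -0.0018]  |now-frame shift/0.2 [0.009 0.03  0.   ]  final-frame shift/0.2 [0.009 0.03  0.   ]  turn/45deg [-0.003  0.005  0.001] deg [-0.1  0.2  0. ]
('top', 'scene') travel 32.7  strainer x 81.0 y 94.2 yaw -0.010 236.7
('top',) travel 32.6  strainer x 81.3 y 94.2 yaw -0.023 110.6
('scene',) travel 37.2  strainer x 80.7 y 94.2 yaw -0.010 108.7
```

Request:
apply_moves(
  moves=[
    {"wx": 0,"wy": 0,"wz": 0,"x": 0,"y": 0.01,"z": 0,"claw": 0.35},
    {"wx": 0,"wy": 0,"wz": 0,"x": 0,"y": 0.01,"z": 0,"claw": 0.4},
    {"wx": 0,"wy": 0,"wz": 0,"x": 0,"y": 0.007,"z": 0,"claw": 0.45},
    {"wx": 0,"wy": 0,"wz": 0,"x": 0,"y": 0,"z": 0,"claw": 0.48},
    {"wx": 0,"wy": 0,"wz": 0,"x": 0,"y": 0,"z": 0,"claw": 0.48},
  ],
)

```text
clock: 20.2
ee_pos: [0.4512, -0.1395, 0.0121]
eef_rot: [-0.701, 0.077, 0.705, 0.08]
ft_force: [3.6, 6.6, 0.5]
opening: 0.0445
```

```bash
python3 jaw.py 15; python3 abs.py 15 34
```

```text
top jaw moved mm 20.98 res 5.9
scene jaw moved mm 21.27 res 4.9
clock 20.3 p [ 0.4513 -0.1395  0.012 ] open 0.0443 F [2.9 6.8 1. ] j6 1.39
 dW [ 0.0003 -0.0018 -0.002 ]  |now-frame shift/0.2 [ 0.01   0.008 -0.004]  final-frame shift/0.2 [ 0.01   0.008 -0.003]  turn/45deg [-0.006  0.007  0.005] deg [-0.3  0.3  0.2]
('top', 'scene') travel 35.8  strainer x 81.0 y 94.3 yaw -0.007 231.8
('top',) travel 34.7  strainer x 81.2 y 94.8 yaw -0.022 108.1
('scene',) travel 39.3  strainer x 80.6 y 94.1 yaw -0.008 103.0
```

```bash
cat > st.py <<'E'
from go import *
def shift(ref,k,y):
    o=[]
    for n in("top","scene"):
        A,B=[cv2.cvtColor(cv2.imread(f"pics/{n[0]}{q}.png"),cv2.COLOR_BGR2GRAY).astype(np.float32) for q in(ref,k)]
        pts=[proj(n,[*cw(x,y+b),z/1000]) for x in(48,112) for b in(-30,43) for z in(30,60)]
        M=np.zeros(A.shape,np.uint8);cv2.fillConvexPoly(M,cv2.convexHull(np.array(pts,np.float32)).astype(int),255)
        e=(proj(n,[*cw(80,y-10),.05])-proj(n,[*cw(80,y),.05]))/10
        ds=np.arange(-2,12,.25);v=[]
        for d in ds:
            W=np.float32([[1,0,e[0]*d],[0,1,e[1]*d]]);D=cv2.warpAffine(B,W,(512,384),flags=cv2.INTER_CUBIC|cv2.WARP_INVERSE_MAP);v.append((D-A)[M>0].std())
        i=int(np.argmin(v));o.append(ds[i]+(.125*(v[i-1]-v[i+1])/(v[i-1]-2*v[i]+v[i+1]) if 0<i<len(v)-1 else 0))
    return np.round(o,2)
for k in (5,7,8,9,10,11,12,13,14,15): print(k,"from 4:",shift(4,k,100.4),"from 11:",shift(11,k,96.9) if k>8 else "")
E
python3 st.py
```

```text
5 from 4: [0.03 0.12] from 11: 
7 from 4: [0.13 0.31] from 11: 
8 from 4: [0.12 0.31] from 11: 
9 from 4: [0.84 0.85] from 11: [-2. -2.]
10 from 4: [4.67 4.84] from 11: [ 0.   -0.01]
11 from 4: [4.67 4.85] from 11: [ 0. -0.]
12 from 4: [7.15 7.3 ] from 11: [2.43 2.32]
13 from 4: [7.36 7.55] from 11: [2.57 2.6 ]
14 from 4: [7.35 7.58] from 11: [2.57 2.62]
15 from 4: [7.35 7.47] from 11: [2.57 2.63]
```

Request:
apply_moves(
  moves=[
    {"wx": 0,"wy": 0,"wz": 0,"x": 0,"y": 0.008,"z": 0,"claw": 0.52},
    {"wx": 0,"wy": 0,"wz": 0,"x": 0,"y": 0.003,"z": 0,"claw": 0.55},
    {"wx": 0,"wy": 0,"wz": 0,"x": 0,"y": 0,"z": 0,"claw": 0.55},
    {"wx": 0,"wy": 0,"wz": 0,"x": 0,"y": 0,"z": 0,"claw": 0.55},
  ],
)

```text
clock: 20.7
ee_pos: [0.4503, -0.1408, 0.0123]
eef_rot: [-0.7, 0.077, 0.705, 0.081]
ft_force: [1.3, 2.6, 1.0]
opening: 0.0384
```

```bash
python3 jaw.py 16
```

```text
top jaw moved mm 21.62 res 6.7
scene jaw moved mm 22.18 res 5.4
clock 20.8 p [ 0.4503 -0.1407  0.0123] open 0.0384 F [0.7 2.6 0.9] j6 1.38
 dW [ 0.0013 -0.0005 -0.0023]  |now-frame shift/0.2 [ 0.011  0.001 -0.007]  final-frame shift/0.2 [ 0.012  0.001 -0.007]  turn/45deg [-0.006  0.009  0.007] deg [-0.3  0.4  0.3]
```

Request:
apply_moves(
  moves=[
    {"wx": 0,"wy": 0,"wz": 0,"x": 0,"y": 0.005,"z": 0,"claw": 0.58},
    {"wx": 0,"wy": 0,"wz": 0,"x": 0,"y": 0.003,"z": 0,"claw": 0.59},
    {"wx": 0,"wy": 0,"wz": 0,"x": 0,"y": 0,"z": 0,"claw": 0.59},
    {"wx": 0,"wy": 0,"wz": 0,"x": 0,"y": 0,"z": 0,"claw": 0.59},
  ],
)

```text
clock: 21.2
ee_pos: [0.4495, -0.1423, 0.0126]
eef_rot: [-0.7, 0.077, 0.705, 0.081]
ft_force: [1.2, 3.7, 0.8]
opening: 0.0352
```

```bash
python3 jaw.py 17; python3 -c "
from st import shift
print(shift(11,17,96.9))"; python3 abs.py 17 35
```

```text
top jaw moved mm 22.72 res 6.9
scene jaw moved mm 23.11 res 5.2
clock 21.3 p [ 0.4495 -0.1423  0.0126] open 0.035 F [0.4 3.1 1.6] j6 1.38
 dW [ 0.0021  0.0011 -0.0026]  |now-frame shift/0.2 [ 0.013 -0.008 -0.009]  final-frame shift/0.2 [ 0.013 -0.008 -0.009]  turn/45deg [-0.007  0.01   0.007] deg [-0.3  0.5  0.3]
5 from 4: [0.03 0.12] from 11: 
7 from 4: [0.13 0.31] from 11: 
8 from 4: [0.12 0.31] from 11: 
9 from 4: [0.84 0.85] from 11: [-2. -2.]
10 from 4: [4.67 4.84] from 11: [ 0.   -0.01]
11 from 4: [4.67 4.85] from 11: [ 0. -0.]
12 from 4: [7.15 7.3 ] from 11: [2.43 2.32]
13 from 4: [7.36 7.55] from 11: [2.57 2.6 ]
14 from 4: [7.35 7.58] from 11: [2.57 2.62]
15 from 4: [7.35 7.47] from 11: [2.57 2.63]
[2.57 2.76]
('top', 'scene') travel 36.7  strainer x 81.0 y 94.4 yaw -0.016 228.8
('top',) travel 36.4  strainer x 81.3 y 94.2 yaw -0.021 107.0
('scene',) travel 41.5  strainer x 80.4 y 94.4 yaw -0.003 102.3
```

View pics/m17.png

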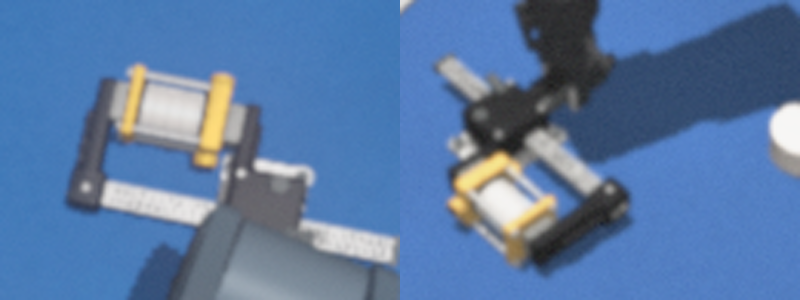

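```bash
python3 -c "
from h import *
s=ctrl.state();print(s['clock'],s['opening'],s['ft_force'])
for n in('top','scene'):
    a=save(n,n[0]+'18.png')
from go import *
import jaw;jaw.track('18')
ctrl.job_done()"
```

```text
21.3 0.0350427951375644 [0.4091494  3.08829359 1.61144125]
top jaw moved mm 22.73 res 6.9
scene jaw moved mm 23.12 res 5.2
the job is handed in; nothing more can be done
```

The strainer is clamped between both pads and the job is handed in, with the gripper still holding the trigger fully squeezed. It took 21 s of the 72 s allowed.

I laid the strainer between the open jaws with the cap end facing the sliding jaw, and let go of it. Five full pumps pushed it home against the near pad, and a sixth squeeze is being held.

**Last checks:**
- **Pad force:** the jaw closed about 22.9 mm in all. The strainer stopped moving about 4.7 mm before that, so I estimate about 19 N on it (snug is 8 to 28 N, the glass cracks above 32 N). This comes from tracking the pictures, since the pad force can't be read directly.
- **Trigger:** opening 35 mm, which matches fully squeezed, with little side force at the wrist (about 3 N). The jaw did not move between the last two pictures.
- **Alignment:** the strainer sits about 1 mm off the pad line and is turned less than 1.5°.
- **Other things on the bench:** I never went near them, but I ran no separate check that they had not moved.

**Disagreements and faults:**
- The absolute jaw-position fits disagreed: about 36 mm from the top camera and 41 mm from the scene camera, against about 35 mm implied by the tracking. I relied on the tracking, where both cameras agreed to within about 0.4 mm.
- Setting the strainer down, it touched the bench harder than intended. The wrist force briefly read about 65 N, under the 120 N limit. It was pressed through the gripped strainer, not the gripper body.

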